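# Fit the drag-brake shoe and wind up its tension wheel

### The arm

A 7-joint arm with a two-finger parallel gripper is mounted at the origin on the work surface. World frame = base frame: x ahead of the robot, y to its left, z up, the work surface at z = 0. Lengths are in mm, angles in rad, forces in N, time in s.
With the tool pointing down it reaches from about 400 to 875 mm from the base axis. Payload 4.4 kg.
Tool frame: the origin (TCP) lies between the finger pads; the fingertips stand 11 mm ahead of it and the grasp point (between the pads) lies 8 mm behind it; y points along the fingers, x is the direction in which the jaws open and shut, and the axes are right-handed (so a half turn about y gives the same grasp; the last joint's range is limited). The gripper opens to 85 mm and grips with 20 to 120 N. Pads are 22 mm wide; open, the fingers measure 114 mm over their backs; the gripper's body (76 mm by 85 mm) begins 54 mm behind the grasp point. The pads swing forward as they close: fully open they stand 13 mm farther back than shut.
Start: joints at [1.115, 0.628, 0.038, 1.517, -0.027, 0.996, -0.02], TCP at [247.03, -601.244, 242.313] pointing down, gripper open.
Joint ranges: [-3.06, 3.06], [-0.37, 2.12], [-1.25, 1.32], [0.18, 2.47], [-1.1, 4.24], [0.23, 1.98], [-2.94, 2.94]. Speed limits (rad/s): [2.57, 2.57, 3.14, 3.14, 3.14, 3.14, 3.14].

### API

Orientations are given as [roll, pitch, yaw] about the fixed x, y, z axes, in that order (R = Rz(yaw) Ry(pitch) Rx(roll)).
In Python, from cell import * gives the robot as it stands.
- The arm moves only by the shell command python3 -m jog 'ROWS'. ROWS is JSON, a list of rows, each an object of numbers: "x", "y", "z": the shift along the tool's x, y, z in mm; "ax", "ay", "az": the turn, a rotation vector about the tool's x, y, z in rad; "grip": the finger opening in mm, from 0 to 85.4. In form: [{"x": .., "y": .., "z": .., "ax": .., "ay": .., "az": .., "grip": ..}, ...]. A call has 1 to 5 rows; each row is the pose to reach, as a shift and turn from the pose commanded when the call began, along the tool's axes at that moment; what a row does not reach only later rows make up. A row lasts 1/10 s, in which the tool goes at most 50 mm and 8.59 degrees, less where a joint would pass 70% of its speed; a pose out of reach is approached as far as the arm can. A call with a gripper value outside its range is refused whole. The fingers move at their own pace and stop on an object; the grip force is fixed at half the most. Time passes only in rows, so rows that repeat a pose let the fingers close. It gives the time, the measured TCP pose, the force and the opening at its end, in the units of the state.
- read_state(): the state, without advancing time (a new reading comes with each control period).
- get_image(name): name is "side" or "top"; returns a dict with "color" (400x640x3 uint8, red, green, blue), "vfov" (degrees; the focal length in pixels is half the picture's height over the tangent of half this angle, whatever the lens; pixels are square), "cx", "cy" (the principal point, pixels), "k1" (the pictures are not rectified: a ray, as slopes to the right and down, at radius r is drawn at 1 + k1 r^2 times it, then the intrinsics apply), "camera_from_world" (4x4, takes a point from world to camera coordinates). Camera axes: x right, y down, z forward; pixel columns grow to the right and rows downward; lengths in mm; the calibration is good to about 2 mm. A picture is of the moment at which its call begins. There is no depth.
- finish_job(): hands the job in, once; it reports no verdict.
The state is a dict: "clock": time; "qpos": joint angles; "qd": joint speeds; "tau": joint torques, N m; "eef_pos": TCP position; "tool_rot": TCP orientation; "force": force on the tool from outside, world axes, zero at the start; "torque": the same for the moment, N m; "width": finger opening in mm.
Only numpy, scipy, OpenCV 4.12 (cv2) and the standard library are available. Lean on these libraries where they do the work, as an engineer would, in place of code of your own. Each camera call takes 0.05 s, during which the arm holds its last target.

### The job

Stand the loose brake shoe (dark block with the yellow grip) upright in the empty pocket at the edge of the filling machine's turntable and let go of it. Then wind the black tension wheel clockwise by its red handle until it has gone firm and presses the shoe on the turntable: stop when pushing the handle round takes about 5 N more than it did while the wheel ran free, do not over-wind it, and let go. Leave the jar, the steel cup and the screwdriver alone.

Things in the scene. Friction and masses are not known exactly. Their poses are not given: they have to be found in the camera images.
- shoe_center (a point): Loose upright brake shoe, about 350 g, on a 3 mm blue mat; point at its centre, 41 mm above its underside, 41 mm below its top. z up, x along its length. Dark lower block 44 mm long (x), 34 wide (y), 40 high, cork-coloured lining on both ends, which are alike; on it a yellow grip 36 long (x), 24 wide (y), 42 high: take it by the 24 mm width.
- pocket (a point): Centre of the pocket's floor, 10 mm above the work surface; the shoe's underside must rest here, its x along the pocket's x (either way round). x points from wheel to turntable, the direction of pressing; z up. Pocket 48 mm long (x), 38 wide (y): 2 mm clearance on every side of the shoe.
- brake: Fixed brake station with pocket; origin 10 mm below point pocket, same axes. Above the pocket's floor: steel side walls and two rear posts 18 mm, their outward-flared lips 29 mm, flared lip over the turntable's edge 41 mm, grey housing 46 mm, beginning 38 mm behind the pocket's centre (-x). A push rod comes out of it between the posts and presses the shoe to +x.
- wheel_axis (a point): On the vertical axis of the black tension wheel (120 mm in diameter), level with the top of its rim, 150 mm behind the pocket (-x of pocket). The hub stands 13 mm above this point. Clockwise seen from above drives the push rod to the shoe; counter-clockwise unwinds, to a stop within 1 turn. The wheel stays where it is left.
- handle (a point): Centre of the red upright round handle, 18 mm in diameter, 50 mm tall, on the wheel 48 mm from its axis; 25 mm below its top, 27 mm above wheel_axis. It spins on its own pin, so it can be held without turning the hand. Starts anywhere round the wheel. Pushed along its circle it needs about 8 N while the wheel runs free; held still, less is felt (3 to 6 N).
- wheel: The wheel; origin on its axis, 14 mm below wheel_axis. After 0.5 to 1.4 turns (different each time, shown by no pose) its spring begins to press the shoe and the push at the handle rises, about 1 N per 0.2 rad; 1 N more is 12 N more on the shoe. Right: 4 to 6 N more than running free (50 to 70 N on the shoe). Under 35 N on the shoe is loose, over 90 N tight, 115 N (10 N more) harms it.
- turntable: Aluminium turntable of the filling machine, 280 mm in diameter, 16 mm thick, fixed; this is the centre of its underside, 164 mm from the pocket's centre along the pocket's +x, 20 mm above the work surface. Its edge is the far end of the pocket.
- jar_mid (a point): Bystander: amber glass jar with a white cap, 56 mm in diameter, 85 mm tall; point 30 mm above its base. Leave alone.
- cup_mid (a point): Bystander: steel cup, 60 mm in diameter, 60 mm tall; point 30 mm above its base. Leave alone.
- screwdriver_grip (a point): Bystander: green-handled screwdriver lying flat, point in the middle of its handle. Leave alone.
Not all that is in view belongs to the job. What is meant by the part that bears shoe_center is not green or turquoise, and is the larger of those in its own colour.

How it is judged:
By the outcome, as a careful person would: the job done as asked, in the order asked, and still so for the second after the job is handed in, with the robot touching nothing.
It also fails if it takes over 72 s, if anything falls off the work surface, if the arm or the gripper's body presses on something with over 40 N, if the wrist force passes 120 N, or if a joint passes its speed limit or range.

## Working session

There is one attempt and no reset: what is moved stays moved. The work goes in short steps, Python scripts to look and compute and a shell command to move; the robot and the scene stay as the last step left them, time stands still between calls to the robot, and variables do not carry over. Pictures are saved under pics/ and viewed, and the job is handed in when it is done.

```bash
ls; mkdir -p pics; python3 - <<'E'
from cell import *
import cv2
s=read_state();print(s)
for n in("side","top"):
    d=get_image(n);cv2.imwrite(f"pics/{n}0.png",d["color"][:,:,::-1]);print(n,d["vfov"],d["cx"],d["cy"],d["k1"],d["camera_from_world"].tolist() if hasattr(d["camera_from_world"],'tolist') else d["camera_from_world"])
E
```

```text
pics
{'clock': 0.0, 'qpos': array([ 1.11519543,  0.6293247 ,  0.0384306 ,  1.51840076, -0.02696179,
        0.99628713, -0.02001935]), 'qd': array([-0.00094982, -0.00099007, -0.00039164, -0.00092881,  0.00065787,
        0.00039892,  0.00017637]), 'tau': array([ 3.18841594e-04, -5.63392460e+01,  1.22644544e+00, -1.93443757e+01,
        1.10453193e-02,  1.05944794e-02, -1.38104397e-05]), 'eef_pos': array([ 246.79095033, -600.66064353,  241.392284  ]), 'tool_rot': array([-1.57084638,  0.00190157, -1.18098559]), 'force': array([-1.14093578, -1.01576757,  0.40486006]), 'torque': array([0.01966038, 0.00088039, 0.01131181]), 'width': 85.63048720129838}
side 47.720063191247746 316.08357212349165 197.97947250263616 -0.11336345006382084 [[0.9982114533665992, -0.05937075223366176, -0.007000581900829171, -449.1829027809217], [-0.039349705604647685, -0.5643643274912928, -0.82458747657488, 54.50858932775005], [0.0450055000701984, 0.8233881342565664, -0.5656911571952682, 1154.532996842155], [0.0, 0.0, 0.0, 1.0]]
top 47.73805010568931 321.39657370013595 192.5494684949513 -0.0033989504625771 [[0.02645989323122752, -0.9994350078005172, 0.02072532829587335, -142.0586073824178], [-0.9812654825453389, -0.029925576214972962, -0.19032212864841624, 465.0814329391722], [0.19083481552183948, -0.01530114606758371, -0.9815029027536106, 1382.1902186854734], [0.0, 0.0, 0.0, 1.0]]
```

View pics/side0.png

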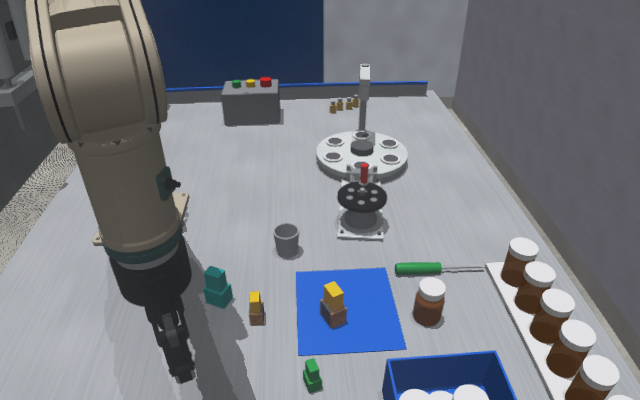

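View pics/top0.png

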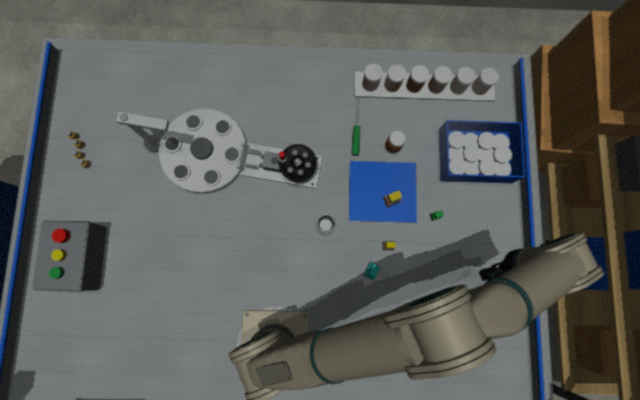

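```bash
cat > h.py <<'E'
from cell import *
import numpy as np, cv2
from scipy.spatial.transform import Rotation as Ro
def cam(d):
    f=200/np.tan(np.radians(d["vfov"])/2)
    return f,np.array(d["camera_from_world"])
def proj(d,p):
    f,T=cam(d);q=np.atleast_2d(p)@T[:3,:3].T+T[:3,3];s=q[:,:2]/q[:,2:]
    s=s*(1+d["k1"]*(s**2).sum(1,keepdims=True))
    return s*f+[d["cx"],d["cy"]]
def ray(d,uv):
    f,T=cam(d);u=(np.atleast_2d(uv).astype(float)-[d["cx"],d["cy"]])/f;s=u.copy()
    for _ in range(20): s=u/(1+d["k1"]*(s**2).sum(1,keepdims=True))
    r=np.c_[s,np.ones(len(s))]@T[:3,:3];return -T[:3,:3].T@T[:3,3],r
def onz(d,uv,z):
    c,r=ray(d,uv);return c+r*((z-c[2])/r[:,2:])
def tri(d1,u1,d2,u2):
    c1,r1=ray(d1,u1);c2,r2=ray(d2,u2);r1=r1[0]/np.linalg.norm(r1);r2=r2[0]/np.linalg.norm(r2)
    t=np.linalg.lstsq(np.c_[r1,-r2],c2-c1,rcond=None)[0];a=c1+t[0]*r1;b=c2+t[1]*r2
    return (a+b)/2,np.linalg.norm(a-b)
def crop(d,box,k,name):
    x0,y0,x1,y1=box;cv2.imwrite(name,cv2.resize(d["color"][y0:y1,x0:x1,::-1],None,fx=k,fy=k,interpolation=cv2.INTER_CUBIC))
E
python3 - <<'E'
from h import *
t=get_image("top");s=get_image("side")
crop(t,(150,90,350,230),4,"pics/t1.png")
crop(t,(340,150,450,230),7,"pics/t2.png")
crop(s,(290,50,450,260),3,"pics/s1.png")
crop(s,(230,250,410,370),4,"pics/s2.png")
E
```

```text
(no output)
```

View pics/t1.png

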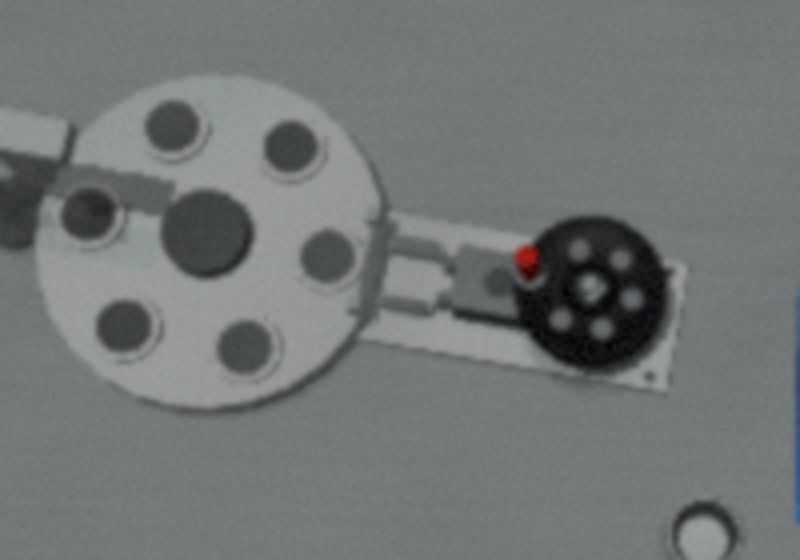

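View pics/t2.png

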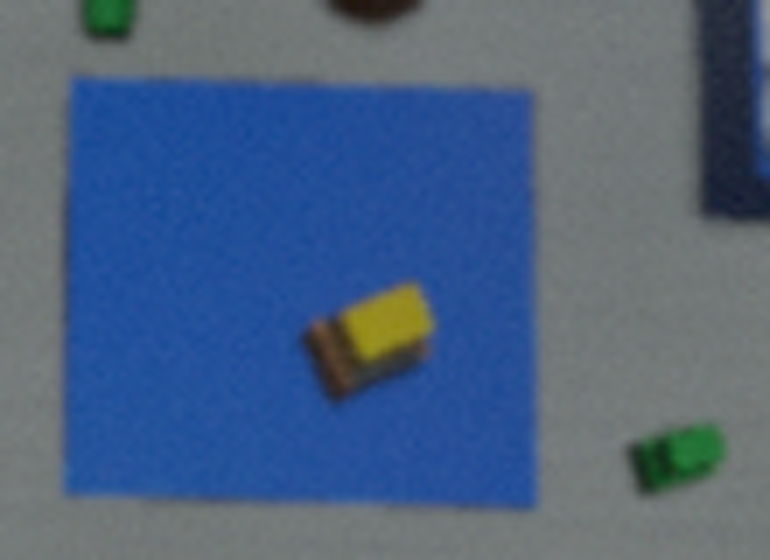

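View pics/s1.png

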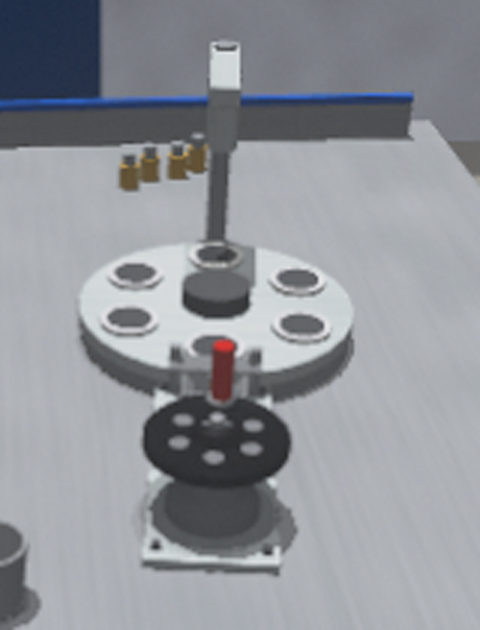

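View pics/s2.png

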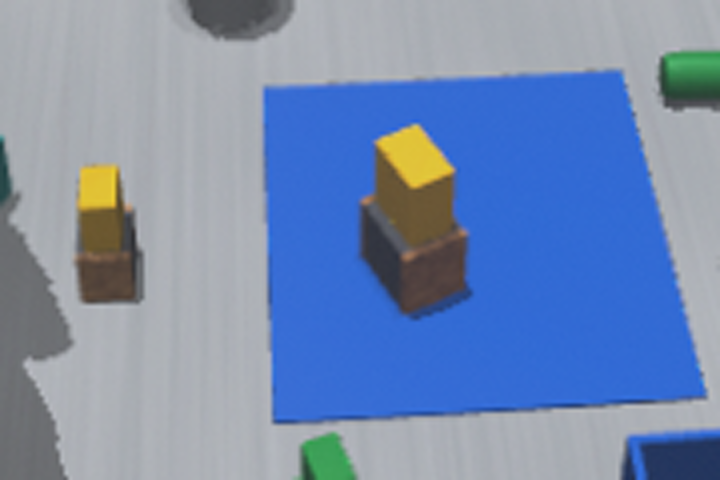

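```bash
python3 - <<'E'
from h import *
t=get_image("top");s=get_image("side")
# shoe top, z=85
ct=np.array([(340,318),(415,285),(435,327),(362,362)])/7+[340,150]
cs=np.array([(376,142),(416,124),(455,170),(415,186)])/4+[230,250]
for d,c in((t,ct),(s,cs)):
    P=onz(d,c-0.0,85);print(P.round(1).tolist(),P.mean(0).round(1))
    e=np.diff(np.r_[P,P[:1]],axis=0)[:,:2];print(np.linalg.norm(e,axis=1).round(1),np.degrees(np.arctan2(e[:,1],e[:,0])).round(1))
# masks
for n,d in(("top",t),("side",s)):
    h=cv2.cvtColor(d["color"],cv2.COLOR_RGB2HSV);g=d["color"].max(2)
    m=((h[...,0]>18)&(h[...,0]<35)&(h[...,1]>150)).astype(np.uint8)
    k,l,st,ce=cv2.connectedComponentsWithStats(m)
    print(n,"yel",[(st[i].tolist(),ce[i].round(1).tolist()) for i in range(1,k) if st[i][4]>20])
    m=(((h[...,0]<6)|(h[...,0]>174))&(h[...,1]>150)&(g>80)).astype(np.uint8)
    k,l,st,ce=cv2.connectedComponentsWithStats(m)
    print(n,"red",[(st[i].tolist(),ce[i].round(1).tolist()) for i in range(1,k) if st[i][4]>5])
    m=(g<60).astype(np.uint8)
    k,l,st,ce=cv2.connectedComponentsWithStats(m)
    for i in range(1,k):
        if st[i][4]>300: print(n,"dark",st[i].tolist(),ce[i].round(1))
    print("wheel row",[int(g[y,x]) for y,x in ([(162,x) for x in range(270,330)] if n=="top" else [(196,x) for x in range(330,396)])])
E
```

```text
[[458.7, -335.2, 85.0], [474.5, -368.4, 85.0], [455.9, -377.1, 85.0], [439.3, -344.8, 85.0]] [ 457.1 -356.3   85. ]
[36.8 20.5 36.3 21.6] [ -64.5 -154.9  117.2   26.5]
[[444.7, -347.9, 85.0], [464.4, -337.5, 85.0], [479.5, -368.2, 85.0], [460.3, -376.9, 85.0]] [ 462.2 -357.6   85. ]
[22.3 34.3 21.  32.9] [  28.   -63.8 -155.8  118.4]
top yel [([579, 106, 11, 6, 22], [583.2, 108.1]), ([389, 192, 12, 10, 80], [394.3, 196.3]), ([385, 242, 10, 6, 56], [389.8, 244.6]), ([52, 250, 14, 10, 115], [58.1, 254.6])]
top red [([279, 152, 6, 5, 25], [281.4, 154.0]), ([52, 229, 14, 13, 153], [58.7, 235.1])]
top dark [441, 0, 199, 400, 30234] [585.7 198. ]
top dark [0, 45, 60, 355, 4021] [ 27.9 227.5]
top dark [514, 62, 9, 61, 348] [517.8  92.9]
top dark [477, 124, 46, 51, 703] [509.3 142.6]
top dark [264, 144, 53, 39, 971] [297.2 163.7]
top dark [0, 179, 19, 125, 1226] [  5.9 223.6]
top dark [81, 222, 27, 69, 1294] [ 94.2 256.9]
top dark [232, 250, 250, 133, 5553] [359.1 305.4]
wheel row [98, 88, 74, 65, 68, 67, 68, 65, 44, 31, 38, 51, 57, 53, 44, 28, 24, 25, 26, 29, 22, 13, 20, 35, 53, 74, 98, 104
[... 155 characters left out ...]
([246, 79, 9, 8, 53], [250.0, 82.6]), ([325, 282, 18, 15, 168], [333.1, 289.1]), ([250, 292, 10, 11, 99], [254.1, 296.9])]
side red [([260, 77, 11, 10, 91], [265.2, 81.2]), ([362, 164, 6, 4, 19], [364.4, 165.3])]
side dark [35, 0, 37, 142, 343] [51.7 84.2]
side dark [156, 166, 24, 34, 455] [165.5 182.9]
side dark [338, 182, 48, 31, 866] [361.5 198.5]
side dark [106, 224, 89, 159, 5714] [160.3 295.5]
wheel row [183, 182, 182, 182, 182, 184, 170, 118, 54, 54, 56, 57, 56, 56, 56, 56, 91, 124, 134, 140, 141, 133, 108, 71, 51, 51, 50, 49, 50, 51, 50, 52, 54, 50, 50, 50, 48, 49, 49, 50, 51, 53, 57, 55, 54, 54, 54, 55, 55, 54, 54, 54, 55, 55, 53, 53, 80, 154, 180, 179, 180, 179, 178, 182, 182, 180]
```

```bash
python3 - <<'E'
from h import *
t=get_image("top");s=get_image("side")
c=lambda p,k,o:(np.array(p,float)+.5)/k-.5+o
T=lambda p:c(p,4,[150,90]); S=lambda p:c(p,3,[290,50])
print("shoe",tri(t,c((388,323),7,[340,150]),s,c((415.5,155.5),4,[230,250])))
print("hub",tri(t,T((593,288)),s,S((217,418))))
print("handle top",tri(t,T((527,257)),s,S((224,345))))
# wheel rim ellipse in both, several z
for n,d in(("top",t),("side",s)):
    g=d["color"].max(2); m=(g<(62 if n=="top" else 75)).astype(np.uint8)
    if n=="top": m[:,:278]=0;m[:140]=0;m[190:]=0;m[:,325:]=0
    else: m[:178]=0;m[216:]=0;m[:,:330]=0;m[:,392:]=0
    cs,_=cv2.findContours(m,cv2.RETR_EXTERNAL,cv2.CHAIN_APPROX_NONE)
    q=max(cs,key=len)[:,0];q=cv2.convexHull(q)[:,0]
    if n=="top": q=q[~((q[:,0]<290)&(q[:,1]<165))]
    for z in (70,80,90,100):
        P=onz(d,q,z)[:,:2]
        A=np.c_[2*P,np.ones(len(P))];x=np.linalg.lstsq(A,(P**2).sum(1),rcond=None)[0]
        print(n,z,x[:2].round(1),"R",np.sqrt(x[2]+x[:2]@x[:2]).round(1))
# turntable rim z=36 from top
pts=T([(40,290),(36,240),(225,75),(300,95),(345,130),(372,175),(383,215),(60,320),(110,372),(160,395),(330,365)])
for z in(20,36):
    P=onz(t,pts,z)[:,:2];A=np.c_[2*P,np.ones(len(P))];x=np.linalg.lstsq(A,(P**2).sum(1),rcond=None)[0]
    r=np.sqrt(x[2]+x[:2]@x[:2]);print("tt",z,x[:2],r,(np.linalg.norm(P-x[:2],axis=1)-r).round(1))
pts=S([(80,310),(90,285),(130,258),(215,243),(300,260),(340,285),(352,308),(345,340)])
P=onz(s,pts,36)[:,:2];A=np.c_[2*P,np.ones(len(P))];x=np.linalg.lstsq(A,(P**2).sum(1),rcond=None)[0]
r=np.sqrt(x[2]+x[:2]@x[:2]);print("tt side",x[:2],r)
crop(t,(225,130,285,180),12,"pics/t3.png");crop(s,(330,150,400,215),11,"pics/s3.png")
E
```

```text
shoe (array([ 460.32490388, -355.30641279,   83.02596634]), np.float64(3.103395732849077))
hub (array([555.16747078, -53.05148098, 101.23518727]), np.float64(4.568360561845023))
handle top (array([566.64663597,  -4.4067644 , 139.79159596]), np.float64(3.252246631378592))
top 70 [556.9 -50.4] R 61.3
top 80 [554.2 -50.8] R 60.8
top 90 [551.6 -51.2] R 60.4
top 100 [549.  -51.6] R 59.9
side 70 [558.5 -43.3] R 66.7
side 80 [555.9 -57.7] R 65.7
side 90 [553.3 -72.2] R 64.6
side 100 [550.8 -86.6] R 63.5
tt 20 [607.32245068 261.86907691] 140.05945419182027 [ 3.9  2.7 -0.3 -0.6 -0.5 -1.2 -0.5 -2.  -3.8 -3.8  5.8]
tt 36 [602.71806628 257.73732329] 138.49025202684442 [ 3.8  2.6 -0.3 -0.6 -0.5 -1.2 -0.5 -2.  -3.8 -3.7  5.7]
tt side [605.95782136 254.72845675] 137.6988602483717
```

View pics/t3.png

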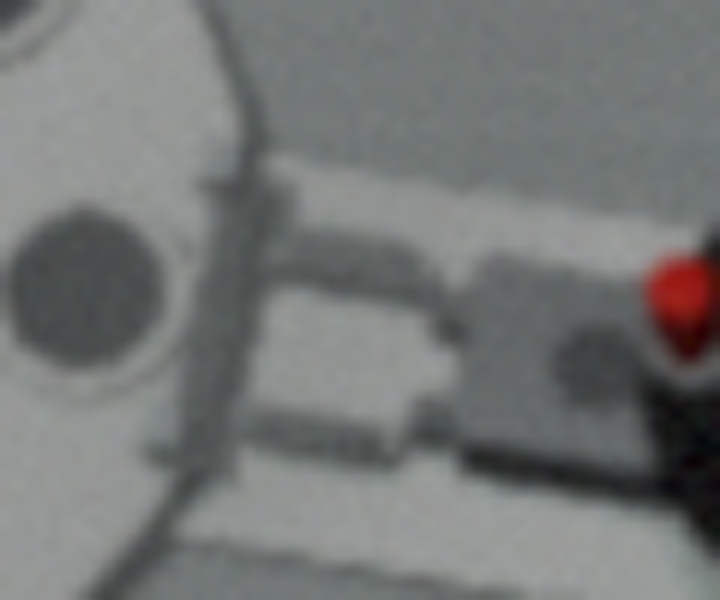

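View pics/s3.png

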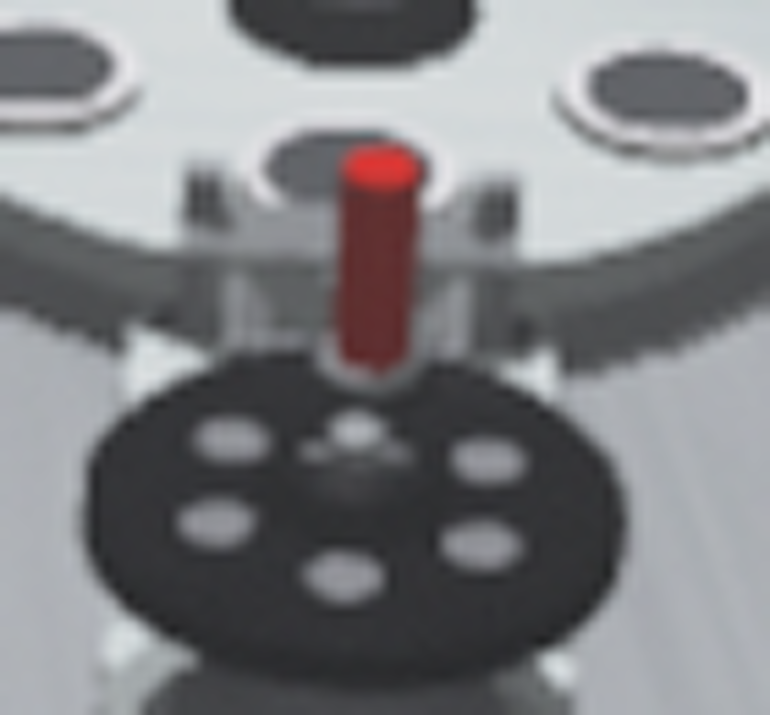

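```bash
python3 - <<'E'
from h import *
t=get_image("top");s=get_image("side")
c=lambda p,k,o:(np.array(p,float)+.5)/k-.5+o
T=lambda p:c(p,4,[150,90])
for z in(0,8):
  for a,b in(((365,341),(665,391)),((392,211),(687,263))):
    P=onz(t,T([b,a]),z);e=P[1]-P[0];print(z,np.degrees(np.arctan2(e[1],e[0])),P.round(1).tolist())
k=12
a=np.radians(80.7);R=np.array([[np.cos(a),-np.sin(a)],[np.sin(a),np.cos(a)]]);p0=np.array([578.1,95.3])
loc=lambda pts,z:np.c_[(np.array(pts,float))@R.T+p0,np.full(len(pts),z)]
for nm,d,kk,o in(("t",t,12,[225,130]),("s",s,11,[330,150])):
    box=(225,130,285,180) if nm=="t" else (330,150,400,215)
    im=cv2.resize(d["color"][box[1]:box[3],box[0]:box[2],::-1],None,fx=kk,fy=kk,interpolation=cv2.INTER_CUBIC)
    for pts,z,col in((([(-24,-19),(24,-19),(24,19),(-24,19)]),28,(0,255,0)),(([(-24,-19),(24,-19),(24,19),(-24,19)]),10,(255,0,0)),(([(-38,-25),(-38,25)]),56,(0,0,255)),(([(24+0,-25),(24,25)]),36,(0,255,255))):
        q=((proj(d,loc(pts,z))-o+.5)*kk-.5).astype(int);cv2.polylines(im,[q],True,col,1)
    th=np.linspace(0,6.28,300);q=((proj(d,loc(np.c_[164+140*np.cos(th),140*np.sin(th)],36))-o+.5)*kk-.5).astype(int);cv2.polylines(im,[q],True,(255,0,255),1)
    cv2.imwrite(f"pics/{nm}4.png",im)
E
```

```text
0 82.10087367535837 [[494.6, -111.0, 0.0], [528.8, 135.9, 0.0]]
0 81.49769273593697 [[603.5, -126.1, 0.0], [640.3, 120.2, 0.0]]
8 82.10087367535834 [[492.9, -111.0, 8.0], [527.0, 134.5, 8.0]]
8 81.49769273593697 [[601.2, -126.0, 8.0], [637.8, 119.0, 8.0]]
```

View pics/t4.png

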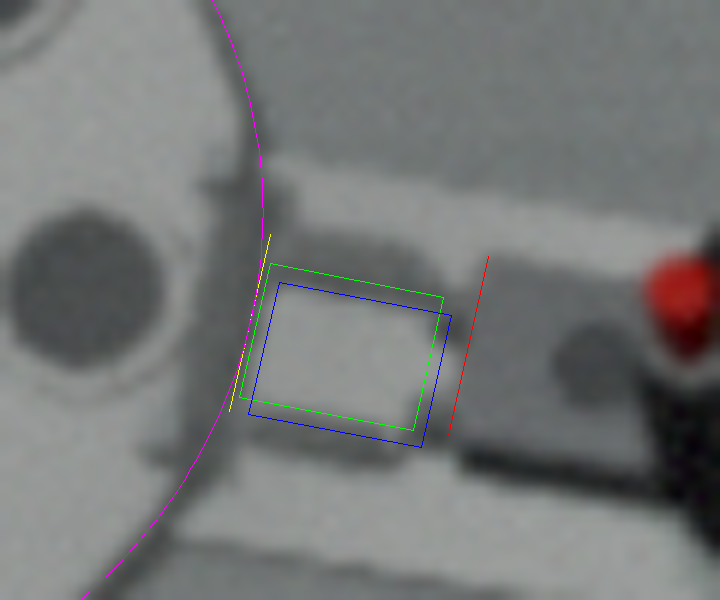

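View pics/s4.png

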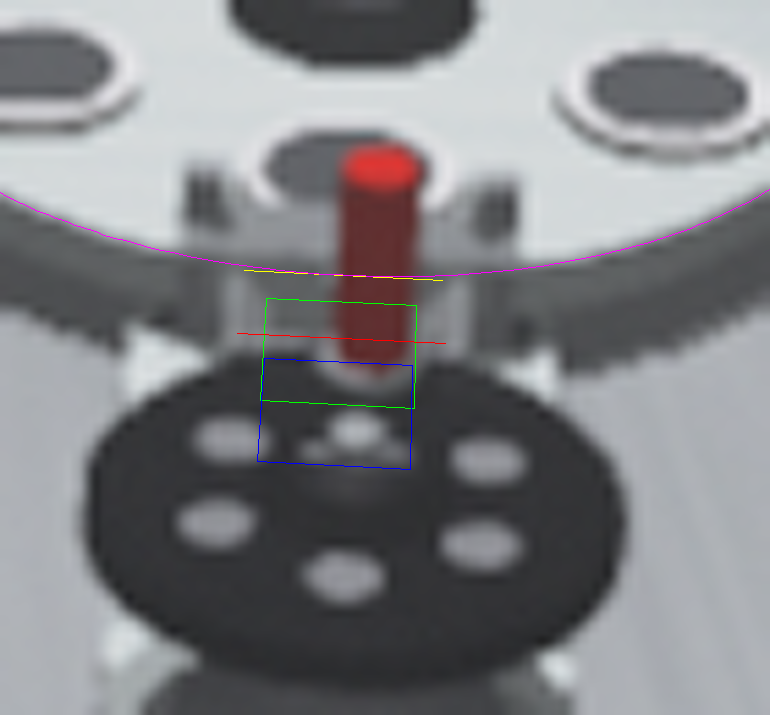

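```bash
python3 - <<'E'
from h import *
t=get_image("top")
g=t["color"].astype(float).mean(2)
G=cv2.GaussianBlur(g,(0,0),1)
def edge(us,v0f,sgn,z,lab,half=4):
    pts=[]
    for u in us:
        vs=np.arange(v0f(u)-half,v0f(u)+half+.01,.1)
        val=cv2.remap(G.astype(np.float32),np.full((1,len(vs)),u,np.float32),vs[None].astype(np.float32),cv2.INTER_CUBIC)[0]
        dv=np.gradient(val)*sgn;pts.append((u,vs[dv.argmax()]))
    P=onz(t,pts,z)[:,:2];vx,vy,x,y=cv2.fitLine(P.astype(np.float32),cv2.DIST_HUBER,0,.01,.01).ravel()
    n=np.array([-vy,vx]);print(lab,"ang",np.degrees(np.arctan2(vy,vx))%180,"res",((P-[x,y])@n).round(1)[:30], "pt",x,y)
ln=lambda a,b:(lambda u:a[1]+(b[1]-a[1])*(u-a[0])/(b[0]-a[0]))
edge(range(252,276,1),ln((248,142.6),(321.6,155.6)),1,8,"plate top",3)
edge(range(244,284,1),ln((241,175),(316,187.5)),-1,8,"plate bot",3)
# lips: transpose for vertical lines
G0=G;G=G.T.copy()
def edgev(vs0,u0f,sgn,z,lab,half=3):
    pts=[]
    for v in vs0:
        us=np.arange(u0f(v)-half,u0f(v)+half+.01,.1)
        val=cv2.remap(G0.astype(np.float32),us[None].astype(np.float32),np.full((1,len(us)),v,np.float32),cv2.INTER_CUBIC)[0]
        pts.append((us[(np.gradient(val)*sgn).argmax()],v))
    P=onz(t,pts,z)[:,:2];vx,vy,x,y=cv2.fitLine(P.astype(np.float32),cv2.DIST_HUBER,0,.01,.01).ravel()
    n=np.array([-vy,vx]);print(lab,"ang",np.degrees(np.arctan2(vy,vx))%180,"res",((P-[x,y])@n).round(1),"pt",x,y)
lv=lambda a,b:(lambda v:a[0]+(b[0]-a[0])*(v-a[1])/(b[1]-a[1]))
edgev(range(147,167),lv((243,147),(239.7,167)),-1,51,"far lip left")
edgev(range(154,164),lv((246.5,155),(245,164)),1,36,"far lip right",2)
edgev(range(153,166),lv((265.5,152),(263,166)),-1,56,"housing",2)
E
```

```text
plate top ang 82.22598 res [-1.8  0.6 -0.3  0.1 -0.9 -1.5  1.2  0.9  0.3 -0.7 -0.6  1.8  1.1  0.8
  0.2 -0.4 -0.7 -1.   1.4  0.4  0.8 -0.2 -1.1 -0.8] pt 630.1069 75.72713
plate bot ang 81.62329 res [-0.9  1.   0.7 -0.  -0.1 -1.1 -1.1  0.8  0.5  0.5 -0.2 -1.2 -1.3  0.7
  0.3  0.3 -0.4 -1.4  0.5  0.5  0.2 -0.5 -0.5 -1.6  1.   1.  -0.  -0.
 -0.7  0.9] pt 518.44403 55.27261
far lip left ang 173.17336 res [ 1.2  0.2  0.1 -0.9 -1.6 -2.   0.8  0.1 -0.3 -1.   1.7  1.   0.3 -0.1
 -0.8 -1.1  1.6  0.9 -0.1 -0.5] pt 575.53345 132.04643
far lip right ang 170.01599 res [-0.2 -1.   1.2  0.1 -0.2 -0.4  0.9  0.6 -0.2 -0.8] pt 575.1152 117.266785
housing ang 165.58882 res [ 4.1  0.  -6.5 -7.3 -7.7  4.   1.5  2.9 -0.3  1.4  0.3 -8.6 -9.6] pt 568.9869 58.488167
```

```bash
cat > go.py <<'E'
import sys
from h import *
# target x y z yawdeg -> tool shift
x,y,z,yaw=map(float,sys.argv[1:5])
s=read_state();R=Ro.from_euler('xyz',s["tool_rot"]);D=Ro.from_euler('xyz',[-np.pi/2,0,np.radians(yaw)])
sh=R.inv().apply(np.array([x,y,z])-s["eef_pos"]);rv=(R.inv()*D).as_rotvec()
print("shift",sh.round(1),"rot",rv.round(3),"rows>=",np.linalg.norm(sh)/50,np.degrees(np.linalg.norm(rv))/8.59,"q",s["qpos"].round(2),"t",s["clock"])
E
python3 go.py 460 -356 200 26.5
python3 -m jog '[{"x":-20,"z":40,"y":5,"ay":-0.14},{"x":-40,"z":80,"y":10,"ay":-0.28},{"x":-60,"z":120,"y":15,"ay":-0.42},{"x":-80,"z":160,"y":20,"ay":-0.56},{"x":-95,"z":190,"y":30,"ay":-0.7}]'
python3 go.py 460 -356 200 26.5
```

```text
shift [-145.9   42.3  290.2] rot [-0.    -1.644 -0.   ] rows>= 6.550700853934749 10.962258407389896 q [ 1.12  0.63  0.04  1.52 -0.03  1.   -0.02] t 0.55
shift [-145.9   42.3  290.2] rot [-0.    -1.644 -0.   ] rows>= 6.550700853934749 10.962258407389896 q [ 1.12  0.63  0.04  1.52 -0.03  1.   -0.02] t 0.55$[0]: bad value
```

```bash

python3 -m jog '[{"x":-20,"y":5,"z":40,"ax":0,"ay":-0.14,"az":0,"grip":85},{"x":-40,"y":10,"z":80,"ax":0,"ay":-0.28,"az":0,"grip":85},{"x":-60,"y":15,"z":120,"ax":0,"ay":-0.42,"az":0,"grip":85},{"x":-80,"y":20,"z":160,"ax":0,"ay":-0.56,"az":0,"grip":85},{"x":-95,"y":30,"z":190,"ax":0,"ay":-0.7,"az":0,"grip":85}]'
python3 go.py 460 -356 200 26.5
```

```text
clock: 1.05
eef_pos: [389.4, -438.8, 213.0]
tool_rot: [-1.57, -0.002, -0.473]
force: [0.4, 0.4, -0.8]
width: 85.2
shift [ 25.2  13.2 105.9] rot [ 0.    -0.935  0.002] rows>= 2.192808256224288 6.238540501870289 q [ 0.9   0.57 -0.16  1.73  0.11  0.85  0.22] t 1.05
```

```bash

python3 -m jog '[{"x":10,"y":5,"z":40,"ax":0,"ay":-0.14,"az":0,"grip":60},{"x":20,"y":10,"z":80,"ax":0,"ay":-0.28,"az":0,"grip":60},{"x":25,"y":13,"z":106,"ax":0,"ay":-0.42,"az":0,"grip":60},{"x":25,"y":13,"z":106,"ax":0,"ay":-0.56,"az":0,"grip":60},{"x":25,"y":13,"z":106,"ax":0,"ay":-0.70,"az":0,"grip":60}]'
python3 go.py 460 -356 150 26.5
```

```text
clock: 1.55
eef_pos: [458.9, -357.5, 199.4]
tool_rot: [-1.571, -0.0, 0.228]
force: [-0.1, -0.5, -0.4]
width: 59.7
shift [ 1.4 49.4  1.3] rot [ 0.    -0.235  0.   ] rows>= 0.988033387314934 1.5672356451784684 q [ 0.84  0.6  -0.35  1.75  0.26  0.83  0.6 ] t 1.55
```

```bash

python3 -m jog '[{"x":0,"y":15,"z":0,"ax":0,"ay":-0.12,"az":0,"grip":60},{"x":0,"y":30,"z":0,"ax":0,"ay":-0.24,"az":0,"grip":60},{"x":0,"y":45,"z":0,"ax":0,"ay":-0.24,"az":0,"grip":60},{"x":0,"y":45,"z":0,"ax":0,"ay":-0.24,"az":0,"grip":60}]'
python3 go.py 460 -356 58 26.5
python3 - <<'E'
from h import *
t=get_image("top");s=get_image("side")
crop(t,(340,150,450,230),7,"pics/t5.png")
crop(s,(230,190,430,340),4,"pics/s5.png")
E
```

```text
clock: 1.95
eef_pos: [456.5, -358.3, 152.6]
tool_rot: [-1.568, 0.002, 0.458]
force: [-0.8, 0.4, -0.2]
width: 59.8
shift [ 4.3 94.6  0.2] rot [-0.003 -0.004 -0.002] rows>= 1.8940031299224014 0.03670646172868266 q [ 0.86  0.67 -0.38  1.79  0.35  0.75  0.75] t 1.95
```

View pics/s5.png

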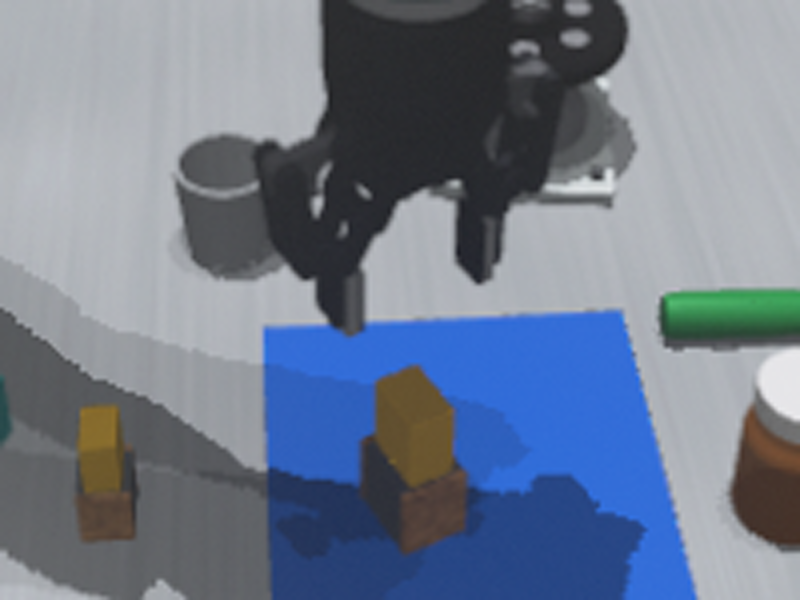

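View pics/t5.png

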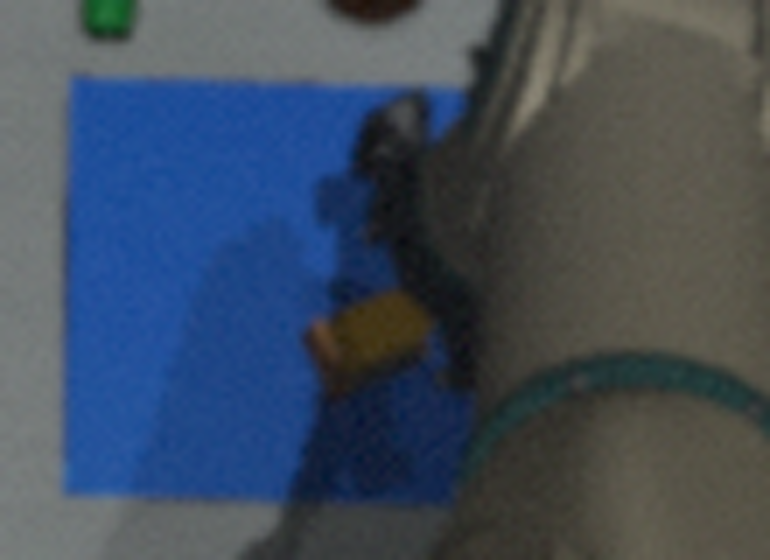

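```bash
python3 go.py 460 -356 58 26.5; python3 - <<'E'
from h import *
s=get_image("side")
for z in (141,146,150): print(onz(s,[(412/4-.4+230,302/4-.4+190)],z))
E
python3 -m jog '[{"x":2,"y":30,"z":0,"ax":0,"ay":0,"az":0,"grip":60},{"x":4,"y":60,"z":0,"ax":0,"ay":0,"az":0,"grip":60},{"x":4,"y":85,"z":0,"ax":0,"ay":0,"az":0,"grip":60},{"x":4,"y":94.5,"z":0,"ax":0,"ay":0,"az":0,"grip":60},{"x":4,"y":94.5,"z":0,"ax":0,"ay":0,"az":0,"grip":60}]'
python3 go.py 460 -356 58 26.5
```

```text
shift [ 3.1 96.5  1.7] rot [-0.    -0.004 -0.   ] rows>= 1.9313657727408802 0.02633589272294895 q [ 0.86  0.67 -0.39  1.79  0.35  0.75  0.75] t 2.05
[[ 459.45667052 -353.58004122  141.        ]]
[[ 458.90701077 -358.93246824  146.        ]]
[[ 458.46728296 -363.21440985  150.        ]]
clock: 2.6
eef_pos: [461.3, -356.8, 59.4]
tool_rot: [-1.57, 0.001, 0.459]
force: [0.1, -1.1, -0.8]
width: 59.9
shift [-0.8  1.4  1.3] rot [-0.001 -0.003 -0.001] rows>= 0.04097628885524021 0.02427427943497315 q [ 0.81  0.8  -0.31  1.84  0.42  0.57  0.68] t 2.6
```

```bash

python3 -m jog '[{"x":0,"y":1,"z":1,"ax":0,"ay":0,"az":0,"grip":40},{"x":0,"y":1,"z":1,"ax":0,"ay":0,"az":0,"grip":15},{"x":0,"y":1,"z":1,"ax":0,"ay":0,"az":0,"grip":15},{"x":0,"y":1,"z":1,"ax":0,"ay":0,"az":0,"grip":15},{"x":0,"y":1,"z":1,"ax":0,"ay":0,"az":0,"grip":15}]'
python3 - <<'E'
from h import *
s=get_image("side")
crop(s,(270,230,390,340),5,"pics/s6.png")
E
```

```text
clock: 3.1
eef_pos: [461.7, -356.7, 60.2]
tool_rot: [-1.573, -0.001, 0.459]
force: [-0.8, 0.8, 6.9]
width: 23.4
```

View pics/s6.png

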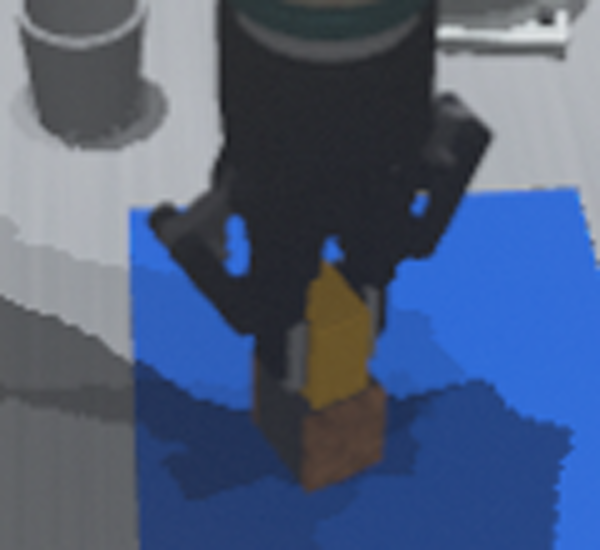

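```bash

python3 -m jog '[{"x":0,"y":-10,"z":0,"ax":0,"ay":0,"az":0,"grip":15},{"x":0,"y":-30,"z":0,"ax":0,"ay":0,"az":0,"grip":15},{"x":0,"y":-55,"z":0,"ax":0,"ay":0,"az":0,"grip":15},{"x":0,"y":-85,"z":0,"ax":0,"ay":0,"az":0,"grip":15},{"x":0,"y":-120,"z":0,"ax":0,"ay":0,"az":0,"grip":15}]'
python3 go.py 578 95.3 180 -8
python3 - <<'E'
from h import *
s=get_image("side");cv2.imwrite("pics/s7.png",s["color"][:,:,::-1])
E
```

```text
clock: 3.65
eef_pos: [459.8, -355.5, 179.4]
tool_rot: [-1.568, 0.001, 0.459]
force: [0.0, 0.8, -4.0]
width: 23.3
shift [ 3.057e+02 -2.000e-01  3.518e+02] rot [-0.002  0.599 -0.002] rows>= 9.320596038615696 3.993107704481878 q [ 0.87  0.63 -0.4   1.77  0.33  0.81  0.76] t 3.65
```

View pics/s7.png

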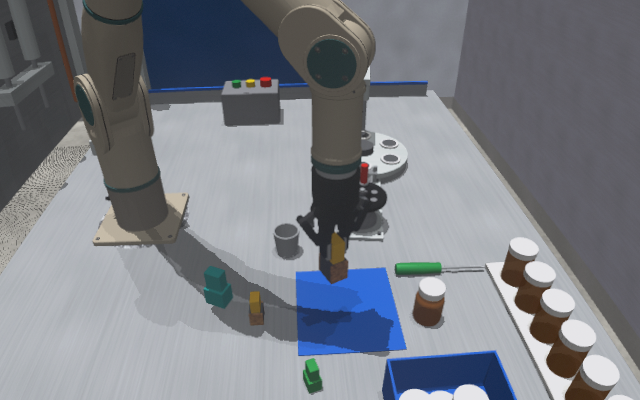

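```bash

python3 -m jog '[{"x":30,"y":-25,"z":25,"ax":0,"ay":0.1,"az":0,"grip":15},{"x":60,"y":-45,"z":55,"ax":0,"ay":0.2,"az":0,"grip":15},{"x":90,"y":-65,"z":90,"ax":0,"ay":0.3,"az":0,"grip":15},{"x":120,"y":-70,"z":125,"ax":0,"ay":0.4,"az":0,"grip":15},{"x":150,"y":-70,"z":160,"ax":0,"ay":0.5,"az":0,"grip":15}]'
python3 go.py 578 95.3 250 -8
```

```text
clock: 4.2
eef_pos: [525.1, -144.5, 250.3]
tool_rot: [-1.571, -0.002, -0.045]
force: [1.8, 0.5, -4.2]
width: 23.3
shift [ 41.9   0.3 241.9] rot [0.    0.094 0.002] rows>= 4.910413201468932 0.6287187716145439 q [ 0.42  0.48 -0.3   1.8   0.18  0.89 -0.01] t 4.2
```

```bash

python3 -m jog '[{"x":8,"y":0,"z":45,"ax":0,"ay":0.02,"az":0,"grip":15},{"x":16,"y":0,"z":93,"ax":0,"ay":0.05,"az":0,"grip":15},{"x":25,"y":0,"z":142,"ax":0,"ay":0.095,"az":0,"grip":15},{"x":34,"y":0,"z":190,"ax":0,"ay":0.095,"az":0,"grip":15},{"x":42,"y":0,"z":233,"ax":0,"ay":0.095,"az":0,"grip":15}]'
python3 go.py 578 95.3 130 -8
```

```text
clock: 4.7
eef_pos: [575.7, 87.7, 248.9]
tool_rot: [-1.57, 0.001, -0.135]
force: [0.5, -0.5, -4.1]
width: 23.3
shift [  1.3 118.9   7.7] rot [-0.001  0.005 -0.001] rows>= 2.3839523523076496 0.03404051303913914 q [-0.01  0.53 -0.29  1.7   0.18  0.93 -0.5 ] t 4.7
```

```bash

python3 -m jog '[{"x":1.3,"y":30,"z":7.5,"ax":0,"ay":0.005,"az":0,"grip":15},{"x":1.3,"y":65,"z":7.5,"ax":0,"ay":0.005,"az":0,"grip":15},{"x":1.3,"y":100,"z":7.5,"ax":0,"ay":0.005,"az":0,"grip":15},{"x":1.3,"y":130,"z":7.5,"ax":0,"ay":0.005,"az":0,"grip":15},{"x":1.3,"y":130,"z":7.5,"ax":0,"ay":0.005,"az":0,"grip":15}]'
python3 go.py 578 95.3 112 -8
python3 - <<'E'
from h import *
t=get_image("top");s=get_image("side")
crop(t,(210,110,330,200),6,"pics/t8.png")
crop(s,(300,110,420,220),5,"pics/s8.png")
E
```

```text
clock: 5.2
eef_pos: [574.6, 91.2, 114.9]
tool_rot: [-1.574, 0.009, -0.141]
force: [-1.6, -0.5, -3.8]
width: 23.6
shift [2.8 2.9 4.5] rot [ 0.003 -0.001 -0.009] rows>= 0.12094767707324283 0.06490725699597619 q [-0.06  0.71 -0.23  1.81  0.25  0.66 -0.58] t 5.2
```

View pics/t8.png

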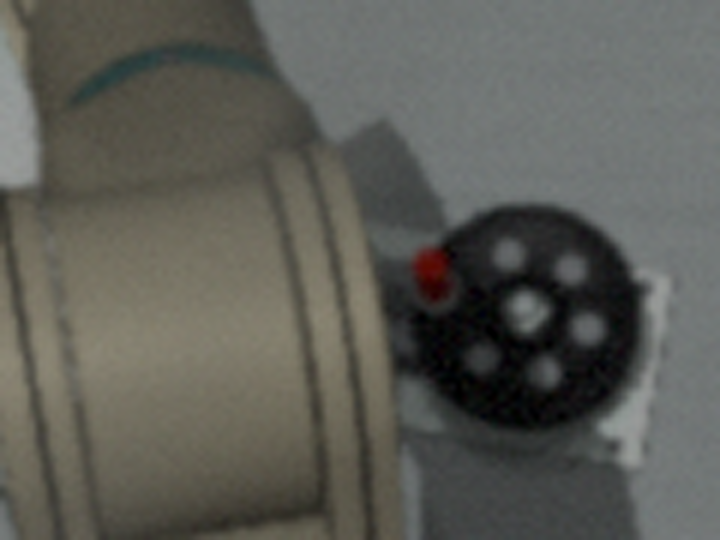

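View pics/s8.png

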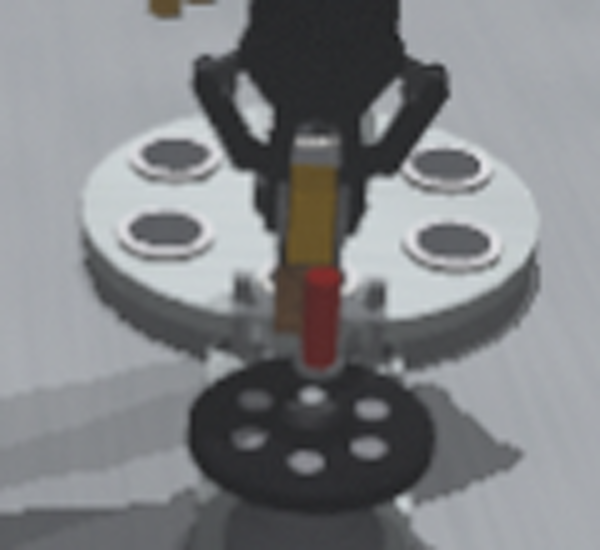

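```bash
python3 - <<'E'
from h import *
s=get_image("side");st=read_state();p=st["eef_pos"];print(p,st["tool_rot"])
yaw=st["tool_rot"][2];e=np.array([-np.sin(yaw),np.cos(yaw),0]);w=np.array([np.cos(yaw),np.sin(yaw),0]) # e=pocket x dir, w=width
for dz in(65,75):
  zz=p[2]-57.2+dz
  a=[p*[1,1,0]+[0,0,zz]-18*e+k*12*w for k in(-1,1)];q=proj(s,a);print("model yellow edges",q.round(1))
  r=int(round(q[:,1].mean()));row=s["color"][r].astype(int);print(r,[(x,(row[x,0]-row[x,2])) for x in range(354,372)])
# block front face
for dz in(20,34):
  zz=p[2]-57.2+dz
  a=[p*[1,1,0]+[0,0,zz]-22*e+k*17*w for k in(-1,1)];q=proj(s,a);print("model block edges",q.round(1))
  r=int(round(q[:,1].mean()));row=s["color"][r].astype(int);print(r,[(x,(row[x,0]-row[x,2]),row[x].sum()//3) for x in range(348,380)])
for z,b in((51,24),(51,29)):
  a=np.radians(82);E=np.array([np.cos(a),np.sin(a)]);W=np.array([E[1],-E[0]]);P=np.array([578,95.3])
  print("lip",b,proj(s,[np.r_[P+b*E+k*27*W,z] for k in(-1,0,1)]).round(1))
for r in(167,170,173):
  row=s["color"][r].astype(int).mean(1).astype(int);print(r,[(x,row[x]) for x in range(342,384)])
E
```

```text
[579.30723719  92.47048289 120.15181852] [-1.56986695 -0.00174692 -0.14104497]
model yellow edges [[358.2 153.1]
 [367.5 153.5]]
153 [(354, np.int64(-3)), (355, np.int64(-2)), (356, np.int64(-2)), (357, np.int64(-1)), (358, np.int64(34)), (359, np.int64(60)), (360, np.int64(59)), (361, np.int64(61)), (362, np.int64(59)), (363, np.int64(59)), (364, np.int64(60)), (365, np.int64(59)), (366, np.int64(60)), (367, np.int64(36)), (368, np.int64(0)), (369, np.int64(-2)), (370, np.int64(-3)), (371, np.int64(-3))]
model yellow edges [[358.4 149.7]
 [367.7 150.1]]
150 [(354, np.int64(-3)), (355, np.int64(-2)), (356, np.int64(-3)), (357, np.int64(-3)), (358, np.int64(28)), (359, np.int64(58)), (360, np.int64(60)), (361, np.int64(59)), (362, np.int64(60)), (363, np.int64(59)), (364, np.int64(60)), (365, np.int64(60)), (366, np.int64(62)), (367, np.int64(42)), (368, np.int64(3)), (369, np.int64(-3)), (370, np.int64(-3)), (371, np.int64(-3))]
model block edges [[355.6 168.8]
 [368.5 169.3]]
169 [(348, np.int64(-4), np.int64(78)), (349, np.int64(-2), np.int64(76)), (350, np.int64(-4), np.int64(89))
[... 4352 characters left out ...]
nt64(101)), (352, np.int64(101)), (353, np.int64(101)), (354, np.int64(95)), (355, np.int64(79)), (356, np.int64(66)), (357, np.int64(69)), (358, np.int64(68)), (359, np.int64(67)), (360, np.int64(61)), (361, np.int64(55)), (362, np.int64(57)), (363, np.int64(58)), (364, np.int64(57)), (365, np.int64(58)), (366, np.int64(56)), (367, np.int64(64)), (368, np.int64(93)), (369, np.int64(112)), (370, np.int64(116)), (371, np.int64(116)), (372, np.int64(115)), (373, np.int64(114)), (374, np.int64(112)), (375, np.int64(117)), (376, np.int64(117)), (377, np.int64(152)), (378, np.int64(174)), (379, np.int64(170)), (380, np.int64(168)), (381, np.int64(163)), (382, np.int64(151)), (383, np.int64(135))]
```

```bash
python3 - <<'E'
from h import *
s=get_image("side");st=read_state();p=st["eef_pos"];print(p,st["tool_rot"])
yaw=st["tool_rot"][2];e=np.array([-np.sin(yaw),np.cos(yaw),0])
for dz,b in((82,-18),(82,18),(40,-18),(40,-22),(0,-22)):
  print(dz,b,proj(s,[p*[1,1,0]+[0,0,p[2]-57.2+dz]+b*e]).round(2))
for u in(358.9,360,365):
  col=s["color"][:,int(u)].astype(int);print(int(u),[(r,(col[r,0]-col[r,2]),col[r].sum()//3) for r in range(134,180)])
E
```

```text
[579.83190785  92.52412074 120.714138  ] [-1.56943209 -0.00315305 -0.1411527 ]
82 -18 [[363.38 147.29]]
82 18 [[363.3  140.87]]
40 -18 [[362.58 161.48]]
40 -22 [[362.58 162.24]]
0 -22 [[361.84 175.27]]
358 [(134, np.int64(-2), np.int64(41)), (135, np.int64(-5), np.int64(44)), (136, np.int64(-3), np.int64(44)), (137, np.int64(-4), np.int64(45)), (138, np.int64(-2), np.int64(45)), (139, np.int64(-2), np.int64(45)), (140, np.int64(-2), np.int64(46)), (141, np.int64(-3), np.int64(50)), (142, np.int64(-3), np.int64(48)), (143, np.int64(-2), np.int64(45)), (144, np.int64(0), np.int64(47)), (145, np.int64(2), np.int64(57)), (146, np.int64(2), np.int64(68)), (147, np.int64(5), np.int64(71)), (148, np.int64(8), np.int64(70)), (149, np.int64(5), np.int64(68)), (150, np.int64(5), np.int64(68)), (151, np.int64(8), np.int64(70)), (152, np.int64(13), np.int64(73)), (153, np.int64(14), np.int64(71)), (154, np.int64(15), np.int64(68)), (155, np.int64(17), np.int64(67)), (156, np.int64(21), np.int64(71)), (157, np.int64(29), np.int64(73)), (158, np.int64(30), np.int64(69)), (159, np.int64(34), np.int
[... 3238 characters left out ...]
 (160, np.int64(59), np.int64(75)), (161, np.int64(46), np.int64(69)), (162, np.int64(26), np.int64(63)), (163, np.int64(55), np.int64(68)), (164, np.int64(82), np.int64(71)), (165, np.int64(81), np.int64(70)), (166, np.int64(74), np.int64(69)), (167, np.int64(57), np.int64(61)), (168, np.int64(48), np.int64(59)), (169, np.int64(48), np.int64(60)), (170, np.int64(48), np.int64(57)), (171, np.int64(49), np.int64(59)), (172, np.int64(47), np.int64(57)), (173, np.int64(47), np.int64(60)), (174, np.int64(47), np.int64(58)), (175, np.int64(48), np.int64(57)), (176, np.int64(48), np.int64(57)), (177, np.int64(47), np.int64(57)), (178, np.int64(47), np.int64(58)), (179, np.int64(46), np.int64(59))]
```

```bash
python3 go.py 580.2 94.5 92 -8
```

```text
shift [-0.  28.7  2. ] rot [-0.001 -0.002  0.003] rows>= 0.5756878708579225 0.02506917287857884 q [-0.06  0.7  -0.24  1.8   0.25  0.66 -0.58] t 5.4
```

```bash

python3 -m jog '[{"x":0,"y":5,"z":2,"ax":0,"ay":0,"az":0,"grip":15},{"x":0,"y":15,"z":2,"ax":0,"ay":0,"az":0,"grip":15},{"x":0,"y":24,"z":2,"ax":0,"ay":0,"az":0,"grip":15},{"x":0,"y":28,"z":2,"ax":0,"ay":0,"az":0,"grip":15},{"x":0,"y":28,"z":2,"ax":0,"ay":0,"az":0,"grip":15}]'
python3 go.py 580.2 94.5 84 -8
python3 -m jog '[{"x":0,"y":3,"z":0,"ax":0,"ay":0,"az":0,"grip":15},{"x":0,"y":6,"z":0,"ax":0,"ay":0,"az":0,"grip":15},{"x":0,"y":6,"z":0,"ax":0,"ay":0,"az":0,"grip":15}]'
python3 go.py 580.2 94.5 84 -8
```

```text
clock: 5.9
eef_pos: [578.0, 93.9, 89.7]
tool_rot: [-1.572, 0.002, -0.141]
force: [-0.1, -0.2, -4.1]
width: 23.2
shift [2.1 5.7 0.9] rot [ 0.001 -0.001 -0.002] rows>= 0.1236262451464027 0.016740417249790633 q [-0.07  0.75 -0.22  1.82  0.26  0.6  -0.59] t 5.9
clock: 6.2
eef_pos: [578.8, 94.3, 84.6]
tool_rot: [-1.57, -0.0, -0.141]
force: [-0.6, 0.9, -3.5]
width: 23.4
shift [1.4 0.6 0.4] rot [-0.    -0.001  0.   ] rows>= 0.03099990052796233 0.008634984066970056 q [-0.07  0.76 -0.22  1.82  0.27  0.59 -0.6 ] t 6.2
```

```bash

python3 -m jog '[{"x":1,"y":2,"z":0,"ax":0,"ay":0,"az":0,"grip":15},{"x":1,"y":4,"z":0,"ax":0,"ay":0,"az":0,"grip":15},{"x":1,"y":6,"z":0,"ax":0,"ay":0,"az":0,"grip":15},{"x":1,"y":6,"z":0,"ax":0,"ay":0,"az":0,"grip":15}]'
python3 -m jog '[{"x":0,"y":2,"z":0,"ax":0,"ay":0,"az":0,"grip":15},{"x":0,"y":4,"z":0,"ax":0,"ay":0,"az":0,"grip":15},{"x":0,"y":6,"z":0,"ax":0,"ay":0,"az":0,"grip":15},{"x":0,"y":6,"z":0,"ax":0,"ay":0,"az":0,"grip":15}]'
```

```text
clock: 6.6
eef_pos: [579.7, 94.2, 78.6]
tool_rot: [-1.571, 0.0, -0.141]
force: [0.2, 1.3, -4.0]
width: 23.5
clock: 7.0
eef_pos: [579.7, 94.2, 72.5]
tool_rot: [-1.571, 0.0, -0.141]
force: [-0.0, 1.9, -4.8]
width: 23.2
```

```bash

python3 -m jog '[{"x":0,"y":2,"z":0,"ax":0,"ay":0,"az":0,"grip":15},{"x":0,"y":3.5,"z":0,"ax":0,"ay":0,"az":0,"grip":15},{"x":0,"y":3.5,"z":0,"ax":0,"ay":0,"az":0,"grip":15}]'
python3 -m jog '[{"x":0,"y":1,"z":0,"ax":0,"ay":0,"az":0,"grip":15},{"x":0,"y":1.5,"z":0,"ax":0,"ay":0,"az":0,"grip":15},{"x":0,"y":1.5,"z":0,"ax":0,"ay":0,"az":0,"grip":15}]'
```

```text
clock: 7.3
eef_pos: [579.8, 94.2, 69.1]
tool_rot: [-1.571, -0.0, -0.141]
force: [0.8, 1.4, -4.6]
width: 23.5
clock: 7.6
eef_pos: [579.8, 94.1, 67.8]
tool_rot: [-1.571, -0.0, -0.141]
force: [-0.2, 2.5, -4.6]
width: 23.7
```

```bash

python3 -m jog '[{"x":0,"y":0.7,"z":0,"ax":0,"ay":0,"az":0,"grip":15},{"x":0,"y":1,"z":0,"ax":0,"ay":0,"az":0,"grip":15},{"x":0,"y":1,"z":0,"ax":0,"ay":0,"az":0,"grip":15}]'
python3 -m jog '[{"x":0,"y":0.7,"z":0,"ax":0,"ay":0,"az":0,"grip":15},{"x":0,"y":1,"z":0,"ax":0,"ay":0,"az":0,"grip":15},{"x":0,"y":1,"z":0,"ax":0,"ay":0,"az":0,"grip":15}]'
```

```text
clock: 7.9
eef_pos: [579.8, 94.2, 67.3]
tool_rot: [-1.571, -0.0, -0.141]
force: [-0.8, 2.8, 1.4]
width: 23.4
clock: 8.2
eef_pos: [579.8, 94.3, 67.2]
tool_rot: [-1.571, -0.001, -0.141]
force: [-3.6, 2.1, 10.4]
width: 23.4
```

```bash

python3 -m jog '[{"x":0,"y":-1,"z":0,"ax":0,"ay":0,"az":0,"grip":24},{"x":0,"y":-1,"z":0,"ax":0,"ay":0,"az":0,"grip":45},{"x":0,"y":-1,"z":0,"ax":0,"ay":0,"az":0,"grip":45},{"x":0,"y":-1,"z":0,"ax":0,"ay":0,"az":0,"grip":45}]'
python3 -m jog '[{"x":0,"y":-20,"z":0,"ax":0,"ay":0,"az":0,"grip":45},{"x":0,"y":-50,"z":0,"ax":0,"ay":0,"az":0,"grip":45},{"x":0,"y":-95,"z":0,"ax":0,"ay":0,"az":0,"grip":45},{"x":0,"y":-140,"z":0,"ax":0,"ay":0,"az":0,"grip":45},{"x":0,"y":-140,"z":0,"ax":0,"ay":0,"az":0,"grip":45}]'
python3 go.py 566.6 -4.4 205 -8
python3 - <<'E'
from h import *
t=get_image("top");s=get_image("side")
crop(t,(210,110,330,200),6,"pics/t9.png")
crop(s,(300,110,420,220),5,"pics/s9.png")
E
```

```text
clock: 8.6
eef_pos: [579.8, 93.2, 66.6]
tool_rot: [-1.572, -0.0, -0.142]
force: [0.8, -1.0, 0.2]
width: 45.3
clock: 9.1
eef_pos: [583.7, 94.7, 212.9]
tool_rot: [-1.567, -0.011, -0.142]
force: [-0.1, -0.0, -1.1]
width: 45.3
shift [  -3.     7.5 -100.6] rot [-0.004 -0.002  0.011] rows>= 2.0177521734916954 0.0804534786514924 q [-0.03  0.58 -0.28  1.73  0.2   0.85 -0.54] t 9.1
```

View pics/s9.png

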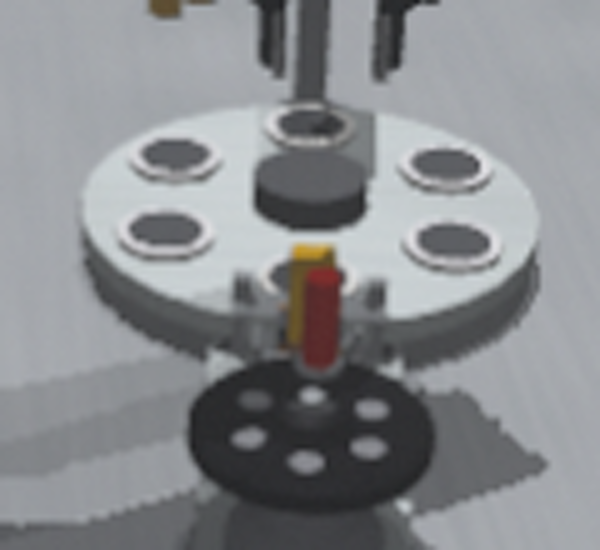

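View pics/t9.png

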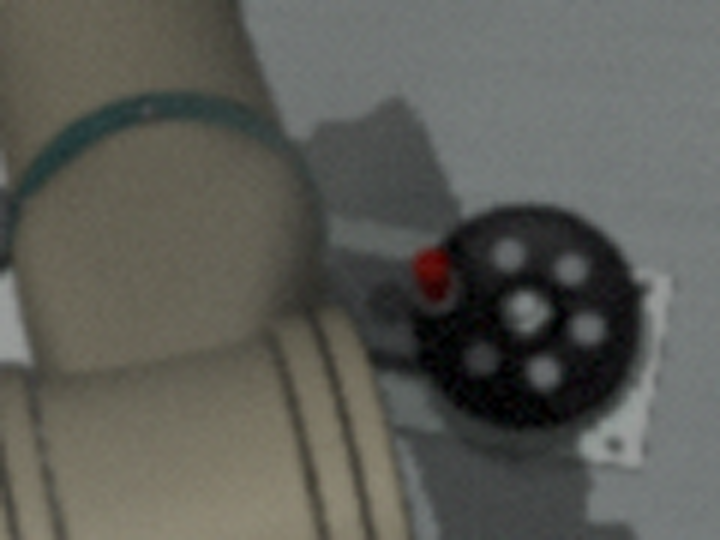

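```bash
python3 go.py 567.5 -5.5 180 -8;
python3 -m jog '[{"x":0,"y":0,"z":-30,"ax":0,"ay":0,"az":0,"grip":60},{"x":-1,"y":0,"z":-60,"ax":0,"ay":0,"az":0,"grip":60},{"x":-2,"y":10,"z":-90,"ax":0,"ay":0,"az":0,"grip":60},{"x":-2,"y":20,"z":-101,"ax":0,"ay":0,"az":0,"grip":60},{"x":-2,"y":25,"z":-101,"ax":0,"ay":0,"az":0,"grip":60}]'
python3 -m jog '[{"x":0,"y":0,"z":0,"ax":0,"ay":0,"az":0,"grip":60}]'
python3 go.py 567.5 -5.5 114 -8
python3 - <<'E'
from h import *
t=get_image("top");s=get_image("side")
crop(t,(210,110,330,200),6,"pics/t10.png")
crop(s,(300,110,420,220),5,"pics/s10.png")
E
```

```text
shift [  1.3  27.8 -99.9] rot [-0.    -0.002  0.002] rows>= 2.074592827001283 0.02007050093390349 q [-0.03  0.59 -0.28  1.73  0.2   0.85 -0.54] t 9.2
clock: 9.7
eef_pos: [561.9, -7.8, 179.4]
tool_rot: [-1.572, 0.004, -0.144]
force: [-0.1, 1.1, -1.1]
width: 59.7
clock: 9.8
eef_pos: [562.8, -4.2, 180.2]
tool_rot: [-1.57, 0.003, -0.14]
force: [-0.6, 0.0, 0.3]
width: 59.9
shift [ 5.1 66.2 -0.7] rot [-0.001 -0.    -0.003] rows>= 1.3276016392748853 0.021100324463932164 q [ 0.14  0.59 -0.27  1.82  0.22  0.76 -0.39] t 9.8
```

View pics/s10.png

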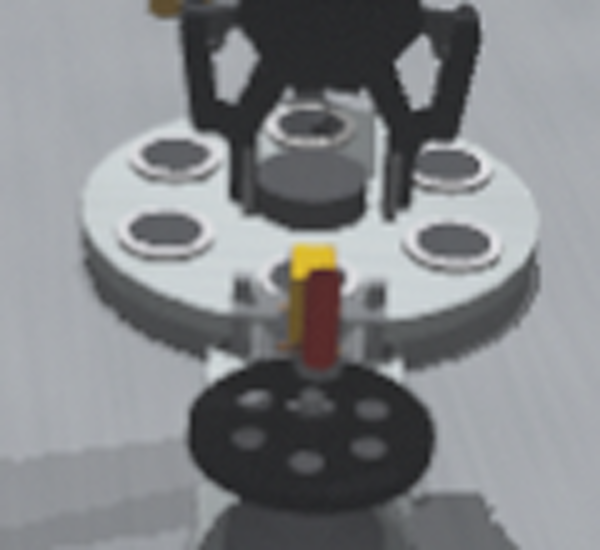

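View pics/t10.png

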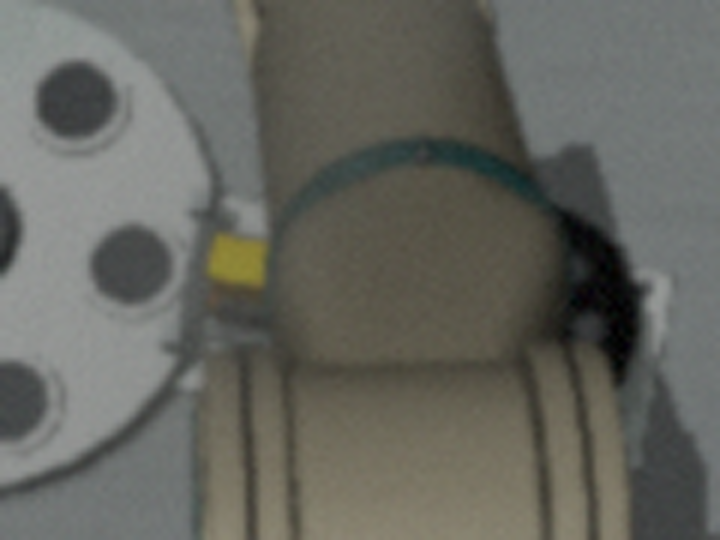

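```bash

python3 -m jog '[{"x":4,"y":15,"z":0,"ax":0,"ay":0,"az":0,"grip":60},{"x":4,"y":35,"z":0,"ax":0,"ay":0,"az":0,"grip":60},{"x":4,"y":55,"z":0,"ax":0,"ay":0,"az":0,"grip":60},{"x":4,"y":65,"z":0,"ax":0,"ay":0,"az":0,"grip":60},{"x":4,"y":66,"z":0,"ax":0,"ay":0,"az":0,"grip":60}]'
python3 -m jog '[{"x":0,"y":0,"z":0,"ax":0,"ay":0,"az":0,"grip":60}]'
python3 - <<'E'
from h import *
s=get_image("side")
crop(s,(300,110,420,220),5,"pics/s11.png")
E
```

```text
clock: 10.4
eef_pos: [566.7, -5.6, 114.2]
tool_rot: [-1.571, 0.003, -0.14]
force: [-0.4, -0.9, 0.0]
width: 60.1
clock: 10.5
eef_pos: [567.8, -5.8, 115.8]
tool_rot: [-1.571, -0.0, -0.14]
force: [0.2, -0.5, -0.7]
width: 59.7
```

View pics/s11.png

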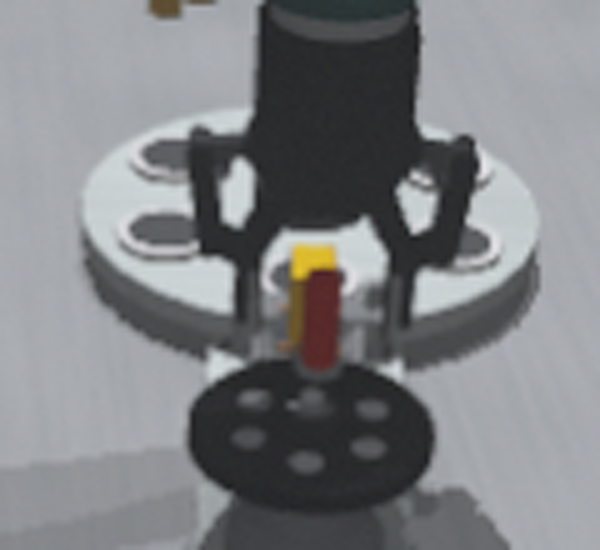

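```bash

python3 -m jog '[{"x":0,"y":0,"z":0,"ax":0,"ay":0,"az":0,"grip":30},{"x":0,"y":0,"z":0,"ax":0,"ay":0,"az":0,"grip":10},{"x":0,"y":0,"z":0,"ax":0,"ay":0,"az":0,"grip":10},{"x":0,"y":0,"z":0,"ax":0,"ay":0,"az":0,"grip":10},{"x":0,"y":0,"z":0,"ax":0,"ay":0,"az":0,"grip":10}]'
python3 -m jog '[{"x":0,"y":0,"z":0,"ax":0,"ay":0,"az":0,"grip":10}]'
```

```text
clock: 11.05
eef_pos: [567.5, -6.3, 116.6]
tool_rot: [-1.571, -0.0, -0.141]
force: [-3.3, -1.0, 5.8]
width: 16.8
clock: 11.15
eef_pos: [567.5, -6.3, 116.6]
tool_rot: [-1.571, -0.0, -0.141]
force: [-1.8, 0.1, 5.5]
width: 16.9
```

```bash
cat > w.py <<'E'
import sys
from h import *
# usage: w.py d n cx cy : next rows from measured pose angle; logs force
d=float(sys.argv[1]);n=int(sys.argv[2]);c=np.array([float(sys.argv[3]),float(sys.argv[4])])
s=read_state();p=s["eef_pos"][:2];f=s["force"]
u=(p-c)/np.linalg.norm(p-c);tan=np.array([u[1],-u[0]])
print("t %.2f phi %.3f r %.1f  f_resist %.1f f_rad %.1f fz %.1f z %.1f"%(s["clock"],np.arctan2(u[1],u[0]),np.linalg.norm(p-c),-f[:2]@tan,f[:2]@u,f[2],s["eef_pos"][2]))
with open("log.txt","a") as g: g.write("%f %f %f %f %f %f\n"%(s["clock"],p[0],p[1],f[0],f[1],f[2]))
yaw=s["tool_rot"][2];X=np.array([np.cos(yaw),np.sin(yaw)]);Z=np.array([-X[1],X[0]])
# commanded angle from file
import os
th=float(open("th.txt").read()) if os.path.exists("th.txt") else np.arctan2((p-c)@X,(p-c)@Z)
if len(sys.argv)>5: th=th+float(sys.argv[5])
open("th.txt","w").write(str(th))
r=lambda a:48*np.array([np.sin(a),np.cos(a)])
print("th %.3f"%th,[tuple((r(th+d*(k+1))-r(th)).round(1)) for k in range(n)])
E
python3 w.py 0.06 5 556 -53.5
```

```text
t 11.15 phi 1.331 r 48.6  f_resist 1.8 f_rad -0.3 fz 5.5 z 116.6
th 0.098 [(np.float64(2.9), np.float64(-0.4)), (np.float64(5.7), np.float64(-0.9)), (np.float64(8.5), np.float64(-1.6)), (np.float64(11.2), np.float64(-2.5)), (np.float64(13.9), np.float64(-3.5))]
```

```bash

python3 -m jog '[{"x":2.9,"y":0,"z":-0.4,"ax":0,"ay":0,"az":0,"grip":10},{"x":5.7,"y":0,"z":-0.9,"ax":0,"ay":0,"az":0,"grip":10},{"x":8.5,"y":0,"z":-1.6,"ax":0,"ay":0,"az":0,"grip":10},{"x":11.2,"y":0,"z":-2.5,"ax":0,"ay":0,"az":0,"grip":10},{"x":13.9,"y":0,"z":-3.5,"ax":0,"ay":0,"az":0,"grip":10}]'
python3 w.py 0.06 5 556 -53.5 0.3
```

```text
clock: 11.65
eef_pos: [578.3, -10.1, 116.5]
tool_rot: [-1.57, 0.005, -0.14]
force: [-7.7, 3.3, 9.8]
width: 16.7
t 11.65 phi 1.097 r 48.8  f_resist 8.4 f_rad -0.6 fz 9.8 z 116.5
th 0.398 [(np.float64(2.6), np.float64(-1.2)), (np.float64(5.2), np.float64(-2.5)), (np.float64(7.6), np.float64(-4.0)), (np.float64(10.0), np.float64(-5.7)), (np.float64(12.2), np.float64(-7.5))]
```

```bash

python3 -m jog '[{"x":2.6,"y":0,"z":-1.2,"ax":0,"ay":0,"az":0,"grip":10},{"x":5.2,"y":0,"z":-2.5,"ax":0,"ay":0,"az":0,"grip":10},{"x":7.6,"y":0,"z":-4,"ax":0,"ay":0,"az":0,"grip":10},{"x":10,"y":0,"z":-5.7,"ax":0,"ay":0,"az":0,"grip":10},{"x":12.2,"y":0,"z":-7.5,"ax":0,"ay":0,"az":0,"grip":10}]'
python3 w.py 0.08 5 556 -53.5 0.3
```

```text
clock: 12.15
eef_pos: [589.9, -18.1, 116.5]
tool_rot: [-1.569, 0.004, -0.139]
force: [-6.1, 4.8, 9.2]
width: 16.4
t 12.15 phi 0.808 r 49.0  f_resist 7.8 f_rad -0.7 fz 9.2 z 116.5
th 0.698 [(np.float64(2.8), np.float64(-2.6)), (np.float64(5.5), np.float64(-5.4)), (np.float64(7.9), np.float64(-8.4)), (np.float64(10.0), np.float64(-11.6)), (np.float64(11.9), np.float64(-14.9))]
```

```bash

python3 -m jog '[{"x":2.8,"y":0,"z":-2.6,"ax":0,"ay":0,"az":0,"grip":10},{"x":5.5,"y":0,"z":-5.4,"ax":0,"ay":0,"az":0,"grip":10},{"x":7.9,"y":0,"z":-8.4,"ax":0,"ay":0,"az":0,"grip":10},{"x":10,"y":0,"z":-11.6,"ax":0,"ay":0,"az":0,"grip":10},{"x":11.9,"y":0,"z":-14.9,"ax":0,"ay":0,"az":0,"grip":10}]'
python3 w.py 0.08 5 556 -53.5 0.4
```

```text
clock: 12.65
eef_pos: [600.8, -33.1, 116.6]
tool_rot: [-1.566, 0.002, -0.138]
force: [-4.8, 7.2, 6.6]
width: 16.5
t 12.65 phi 0.428 r 49.2  f_resist 8.5 f_rad -1.4 fz 6.6 z 116.6
th 1.098 [(np.float64(1.6), np.float64(-3.5)), (np.float64(2.9), np.float64(-7.1)), (np.float64(4.0), np.float64(-10.8)), (np.float64(4.7), np.float64(-14.6)), (np.float64(5.1), np.float64(-18.4))]
```

```bash

python3 -m jog '[{"x":1.6,"y":0,"z":-3.5,"ax":0,"ay":0,"az":0,"grip":10},{"x":2.9,"y":0,"z":-7.1,"ax":0,"ay":0,"az":0,"grip":10},{"x":4,"y":0,"z":-10.8,"ax":0,"ay":0,"az":0,"grip":10},{"x":4.7,"y":0,"z":-14.6,"ax":0,"ay":0,"az":0,"grip":10},{"x":5.1,"y":0,"z":-18.4,"ax":0,"ay":0,"az":0,"grip":10}]'
python3 w.py 0.08 5 556 -53.5 0.4
```

```text
clock: 13.15
eef_pos: [605.1, -51.3, 116.6]
tool_rot: [-1.565, -0.002, -0.138]
force: [0.8, 8.5, 2.4]
width: 16.8
t 13.15 phi 0.045 r 49.1  f_resist 8.5 f_rad 1.2 fz 2.4 z 116.6
th 1.498 [(np.float64(0.1), np.float64(-3.8)), (np.float64(-0.1), np.float64(-7.7)), (np.float64(-0.5), np.float64(-11.5)), (np.float64(-1.3), np.float64(-15.2)), (np.float64(-2.4), np.float64(-18.9))]
```

```bash

python3 -m jog '[{"x":0.1,"y":0,"z":-3.8,"ax":0,"ay":0,"az":0,"grip":10},{"x":-0.1,"y":0,"z":-7.7,"ax":0,"ay":0,"az":0,"grip":10},{"x":-0.5,"y":0,"z":-11.5,"ax":0,"ay":0,"az":0,"grip":10},{"x":-1.3,"y":0,"z":-15.2,"ax":0,"ay":0,"az":0,"grip":10},{"x":-2.4,"y":0,"z":-18.9,"ax":0,"ay":0,"az":0,"grip":10}]'
python3 w.py 0.08 5 556 -53.5 0.4
```

```text
clock: 13.65
eef_pos: [602.0, -70.1, 116.7]
tool_rot: [-1.565, -0.006, -0.138]
force: [5.3, 6.8, -0.4]
width: 16.7
t 13.65 phi -0.347 r 48.9  f_resist 8.2 f_rad 2.7 fz -0.4 z 116.7
th 1.898 [(np.float64(-1.4), np.float64(-3.6)), (np.float64(-3.0), np.float64(-7.0)), (np.float64(-5.0), np.float64(-10.4)), (np.float64(-7.2), np.float64(-13.5)), (np.float64(-9.6), np.float64(-16.5))]
```

```bash

python3 -m jog '[{"x":-1.4,"y":0,"z":-3.6,"ax":0,"ay":0,"az":0,"grip":10},{"x":-3,"y":0,"z":-7,"ax":0,"ay":0,"az":0,"grip":10},{"x":-5,"y":0,"z":-10.4,"ax":0,"ay":0,"az":0,"grip":10},{"x":-7.2,"y":0,"z":-13.5,"ax":0,"ay":0,"az":0,"grip":10},{"x":-9.6,"y":0,"z":-16.5,"ax":0,"ay":0,"az":0,"grip":10}]'
python3 w.py 0.08 5 556 -53.5 0.4
```

```text
clock: 14.15
eef_pos: [591.4, -86.7, 116.7]
tool_rot: [-1.566, -0.009, -0.139]
force: [7.0, 4.7, -3.2]
width: 16.6
t 14.15 phi -0.753 r 48.6  f_resist 8.2 f_rad 1.9 fz -3.2 z 116.7
th 2.298 [(np.float64(-2.7), np.float64(-2.8)), (np.float64(-5.5), np.float64(-5.3)), (np.float64(-8.6), np.float64(-7.6)), (np.float64(-11.9), np.float64(-9.7)), (np.float64(-15.3), np.float64(-11.4))]
```

```bash

python3 -m jog '[{"x":-2.7,"y":0,"z":-2.8,"ax":0,"ay":0,"az":0,"grip":10},{"x":-5.5,"y":0,"z":-5.3,"ax":0,"ay":0,"az":0,"grip":10},{"x":-8.6,"y":0,"z":-7.6,"ax":0,"ay":0,"az":0,"grip":10},{"x":-11.9,"y":0,"z":-9.7,"ax":0,"ay":0,"az":0,"grip":10},{"x":-15.3,"y":0,"z":-11.4,"ax":0,"ay":0,"az":0,"grip":10}]'
python3 w.py 0.08 5 556 -53.5 0.4
```

```text
clock: 14.65
eef_pos: [575.1, -97.7, 116.7]
tool_rot: [-1.568, -0.01, -0.14]
force: [8.7, 0.6, -3.8]
width: 16.5
t 14.65 phi -1.163 r 48.1  f_resist 8.2 f_rad 2.9 fz -3.8 z 116.7
th 2.698 [(np.float64(-3.5), np.float64(-1.5)), (np.float64(-7.2), np.float64(-2.7)), (np.float64(-10.9), np.float64(-3.7)), (np.float64(-14.7), np.float64(-4.3)), (np.float64(-18.5), np.float64(-4.6))]
```

```bash

python3 -m jog '[{"x":-3.5,"y":0,"z":-1.5,"ax":0,"ay":0,"az":0,"grip":10},{"x":-7.2,"y":0,"z":-2.7,"ax":0,"ay":0,"az":0,"grip":10},{"x":-10.9,"y":0,"z":-3.7,"ax":0,"ay":0,"az":0,"grip":10},{"x":-14.7,"y":0,"z":-4.3,"ax":0,"ay":0,"az":0,"grip":10},{"x":-18.5,"y":0,"z":-4.6,"ax":0,"ay":0,"az":0,"grip":10}]'
python3 w.py 0.08 5 556 -53.5 0.4; cat log.txt
```

```text
clock: 15.15
eef_pos: [556.0, -101.2, 116.7]
tool_rot: [-1.57, -0.01, -0.141]
force: [7.8, -1.2, -4.1]
width: 16.6
t 15.15 phi -1.571 r 47.7  f_resist 7.8 f_rad 1.2 fz -4.1 z 116.7
th 3.098 [(np.float64(-3.8), np.float64(-0.0)), (np.float64(-7.7), np.float64(0.3)), (np.float64(-11.5), np.float64(0.9)), (np.float64(-15.2), np.float64(1.8)), (np.float64(-18.8), np.float64(3.0))]
11.150000 567.512710 -6.322583 -1.791888 0.098806 5.544814
11.650000 578.284663 -10.089734 -7.700205 3.294210 9.805390
12.150000 589.889560 -18.076417 -6.135348 4.833140 9.183542
12.650000 600.754226 -33.089715 -4.819333 7.152357 6.550558
13.150000 605.081407 -51.274103 0.846384 8.504561 2.427977
13.650000 601.992399 -70.138467 5.347344 6.797912 -0.420132
14.150000 591.431727 -86.729658 7.005113 4.729770 -3.186518
14.650000 575.068612 -97.669372 8.725263 0.590138 -3.797596
15.150000 555.971163 -101.163260 7.848158 -1.220476 -4.077705
```

```bash

python3 -m jog '[{"x":-3.8,"y":0,"z":0,"ax":0,"ay":0,"az":0,"grip":10},{"x":-7.7,"y":0,"z":0.3,"ax":0,"ay":0,"az":0,"grip":10},{"x":-11.5,"y":0,"z":0.9,"ax":0,"ay":0,"az":0,"grip":10},{"x":-15.2,"y":0,"z":1.8,"ax":0,"ay":0,"az":0,"grip":10},{"x":-18.8,"y":0,"z":3,"ax":0,"ay":0,"az":0,"grip":10}]'
python3 w.py 0.08 5 556 -53.5 0.4
```

```text
clock: 15.65
eef_pos: [537.3, -96.9, 116.6]
tool_rot: [-1.571, -0.009, -0.142]
force: [7.9, -4.1, -2.6]
width: 16.4
t 15.65 phi -1.978 r 47.3  f_resist 8.9 f_rad 0.6 fz -2.6 z 116.6
th 3.498 [(np.float64(-3.5), np.float64(1.5)), (np.float64(-7.0), np.float64(3.2)), (np.float64(-10.2), np.float64(5.3)), (np.float64(-13.3), np.float64(7.6)), (np.float64(-16.2), np.float64(10.1))]
```

```bash

python3 -m jog '[{"x":-3.5,"y":0,"z":1.5,"ax":0,"ay":0,"az":0,"grip":10},{"x":-7,"y":0,"z":3.2,"ax":0,"ay":0,"az":0,"grip":10},{"x":-10.2,"y":0,"z":5.3,"ax":0,"ay":0,"az":0,"grip":10},{"x":-13.3,"y":0,"z":7.6,"ax":0,"ay":0,"az":0,"grip":10},{"x":-16.2,"y":0,"z":10.1,"ax":0,"ay":0,"az":0,"grip":10}]'
python3 w.py 0.08 5 556 -53.5 0.4
```

```text
clock: 16.15
eef_pos: [521.8, -85.7, 116.6]
tool_rot: [-1.573, -0.007, -0.143]
force: [5.0, -7.1, -2.4]
width: 16.7
t 16.15 phi -2.387 r 47.0  f_resist 8.6 f_rad 1.2 fz -2.4 z 116.6
th 3.898 [(np.float64(-2.7), np.float64(2.7)), (np.float64(-5.1), np.float64(5.7)), (np.float64(-7.4), np.float64(8.8)), (np.float64(-9.3), np.float64(12.1)), (np.float64(-11.0), np.float64(15.6))]
```

```bash

python3 -m jog '[{"x":-2.7,"y":0,"z":2.7,"ax":0,"ay":0,"az":0,"grip":10},{"x":-5.1,"y":0,"z":5.7,"ax":0,"ay":0,"az":0,"grip":10},{"x":-7.4,"y":0,"z":8.8,"ax":0,"ay":0,"az":0,"grip":10},{"x":-9.3,"y":0,"z":12.1,"ax":0,"ay":0,"az":0,"grip":10},{"x":-11,"y":0,"z":15.6,"ax":0,"ay":0,"az":0,"grip":10}]'
python3 w.py 0.08 5 556 -53.5 0.4
```

```text
clock: 16.65
eef_pos: [511.9, -69.3, 116.6]
tool_rot: [-1.574, -0.005, -0.144]
force: [2.9, -8.1, 1.6]
width: 16.6
t 16.65 phi -2.797 r 46.9  f_resist 8.6 f_rad 0.0 fz 1.6 z 116.6
th 4.298 [(np.float64(-1.4), np.float64(3.6)), (np.float64(-2.5), np.float64(7.2)), (np.float64(-3.3), np.float64(11.0)), (np.float64(-3.8), np.float64(14.8)), (np.float64(-4.1), np.float64(18.6))]
```

```bash

python3 -m jog '[{"x":-1.4,"y":0,"z":3.6,"ax":0,"ay":0,"az":0,"grip":10},{"x":-2.5,"y":0,"z":7.2,"ax":0,"ay":0,"az":0,"grip":10},{"x":-3.3,"y":0,"z":11,"ax":0,"ay":0,"az":0,"grip":10},{"x":-3.8,"y":0,"z":14.8,"ax":0,"ay":0,"az":0,"grip":10},{"x":-4.1,"y":0,"z":18.6,"ax":0,"ay":0,"az":0,"grip":10}]'
python3 w.py 0.08 5 557 -53.3 0.4
```

```text
clock: 17.15
eef_pos: [509.2, -50.7, 116.6]
tool_rot: [-1.575, -0.002, -0.144]
force: [-0.3, -8.6, 4.5]
width: 16.9
t 17.15 phi 3.088 r 47.9  f_resist 8.6 f_rad -0.2 fz 4.5 z 116.6
th 4.698 [(np.float64(0.1), np.float64(3.8)), (np.float64(0.5), np.float64(7.7)), (np.float64(1.2), np.float64(11.4)), (np.float64(2.2), np.float64(15.1)), (np.float64(3.5), np.float64(18.7))]
```

```bash

python3 -m jog '[{"x":0.1,"y":0,"z":3.8,"ax":0,"ay":0,"az":0,"grip":10},{"x":0.5,"y":0,"z":7.7,"ax":0,"ay":0,"az":0,"grip":10},{"x":1.2,"y":0,"z":11.4,"ax":0,"ay":0,"az":0,"grip":10},{"x":2.2,"y":0,"z":15.1,"ax":0,"ay":0,"az":0,"grip":10},{"x":3.5,"y":0,"z":18.7,"ax":0,"ay":0,"az":0,"grip":10}]'
python3 w.py 0.08 5 557 -53.3 0.4
```

```text
clock: 17.65
eef_pos: [513.8, -32.6, 116.6]
tool_rot: [-1.576, 0.001, -0.144]
force: [-2.6, -8.5, 8.0]
width: 16.6
t 17.65 phi 2.696 r 47.9  f_resist 8.8 f_rad -1.4 fz 8.0 z 116.6
th 5.098 [(np.float64(1.6), np.float64(3.5)), (np.float64(3.4), np.float64(6.9)), (np.float64(5.6), np.float64(10.1)), (np.float64(7.9), np.float64(13.1)), (np.float64(10.5), np.float64(15.9))]
```

```bash

python3 -m jog '[{"x":1.6,"y":0,"z":3.5,"ax":0,"ay":0,"az":0,"grip":10},{"x":3.4,"y":0,"z":6.9,"ax":0,"ay":0,"az":0,"grip":10},{"x":5.6,"y":0,"z":10.1,"ax":0,"ay":0,"az":0,"grip":10},{"x":7.9,"y":0,"z":13.1,"ax":0,"ay":0,"az":0,"grip":10},{"x":10.5,"y":0,"z":15.9,"ax":0,"ay":0,"az":0,"grip":10}]'
python3 w.py 0.08 5 557 -53.3 0.4
```

```text
clock: 18.15
eef_pos: [524.8, -17.7, 116.5]
tool_rot: [-1.576, 0.004, -0.143]
force: [-7.1, -6.1, 12.7]
width: 16.4
t 18.15 phi 2.305 r 48.0  f_resist 9.4 f_rad 0.2 fz 12.7 z 116.5
th 5.498 [(np.float64(2.8), np.float64(2.6)), (np.float64(5.8), np.float64(5.0)), (np.float64(9.0), np.float64(7.1)), (np.float64(12.4), np.float64(8.9)), (np.float64(15.9), np.float64(10.5))]
```

```bash

python3 -m jog '[{"x":2.8,"y":0,"z":2.6,"ax":0,"ay":0,"az":0,"grip":10},{"x":5.8,"y":0,"z":5,"ax":0,"ay":0,"az":0,"grip":10},{"x":9,"y":0,"z":7.1,"ax":0,"ay":0,"az":0,"grip":10},{"x":12.4,"y":0,"z":8.9,"ax":0,"ay":0,"az":0,"grip":10},{"x":15.9,"y":0,"z":10.5,"ax":0,"ay":0,"az":0,"grip":10}]'
python3 w.py 0.06 5 557 -53.3 0.4
```

```text
clock: 18.65
eef_pos: [540.5, -8.2, 116.5]
tool_rot: [-1.575, 0.007, -0.142]
force: [-10.6, -2.6, 15.2]
width: 16.7
t 18.65 phi 1.921 r 48.0  f_resist 10.9 f_rad 1.2 fz 15.2 z 116.5
th 5.898 [(np.float64(2.7), np.float64(1.0)), (np.float64(5.5), np.float64(1.8)), (np.float64(8.3), np.float64(2.5)), (np.float64(11.1), np.float64(3.0)), (np.float64(14.0), np.float64(3.3))]
```

```bash

python3 -m jog '[{"x":2.7,"y":0,"z":1,"ax":0,"ay":0,"az":0,"grip":10},{"x":5.5,"y":0,"z":1.8,"ax":0,"ay":0,"az":0,"grip":10},{"x":8.3,"y":0,"z":2.5,"ax":0,"ay":0,"az":0,"grip":10}]'
python3 w.py 0.06 5 557 -53.3 0.18
```

```text
clock: 18.95
eef_pos: [548.6, -6.0, 116.5]
tool_rot: [-1.574, 0.008, -0.142]
force: [-11.0, -0.7, 14.9]
width: 16.4
t 18.95 phi 1.746 r 48.0  f_resist 10.9 f_rad 1.2 fz 14.9 z 116.5
th 6.078 [(np.float64(2.8), np.float64(0.5)), (np.float64(5.7), np.float64(0.8)), (np.float64(8.6), np.float64(1.0)), (np.float64(11.5), np.float64(1.0)), (np.float64(14.3), np.float64(0.8))]
```

```bash

python3 -m jog '[{"x":2.8,"y":0,"z":0.5,"ax":0,"ay":0,"az":0,"grip":10},{"x":5.7,"y":0,"z":0.8,"ax":0,"ay":0,"az":0,"grip":10},{"x":8.6,"y":0,"z":1,"ax":0,"ay":0,"az":0,"grip":10}]'
python3 w.py 0.06 5 557 -53.3 0.18
```

```text
clock: 19.25
eef_pos: [557.0, -5.2, 116.5]
tool_rot: [-1.573, 0.009, -0.141]
force: [-11.3, 1.2, 15.9]
width: 16.7
t 19.25 phi 1.571 r 48.1  f_resist 11.3 f_rad 1.2 fz 15.9 z 116.5
th 6.258 [(np.float64(2.9), np.float64(-0.0)), (np.float64(5.8), np.float64(-0.2)), (np.float64(8.6), np.float64(-0.6)), (np.float64(11.4), np.float64(-1.1)), (np.float64(14.2), np.float64(-1.8))]
```

```bash

python3 -m jog '[{"x":2.9,"y":0,"z":0,"ax":0,"ay":0,"az":0,"grip":10}]'
python3 w.py 0.06 1 557 -53.3 0.06
python3 -m jog '[{"x":2.9,"y":0,"z":-0.2,"ax":0,"ay":0,"az":0,"grip":10}]'
python3 w.py 0.06 1 557 -53.3 0.06
python3 -m jog '[{"x":2.8,"y":0,"z":-0.4,"ax":0,"ay":0,"az":0,"grip":10}]'
python3 w.py 0.06 3 557 -53.3 0.06
```

```text
clock: 19.35
eef_pos: [559.9, -5.3, 116.5]
tool_rot: [-1.573, 0.009, -0.141]
force: [-11.6, 1.8, 15.8]
width: 16.8
t 19.35 phi 1.511 r 48.1  f_resist 11.6 f_rad 1.1 fz 15.8 z 116.5
th 6.318 [(np.float64(2.9), np.float64(-0.2))]
clock: 19.45
eef_pos: [562.6, -5.5, 116.4]
tool_rot: [-1.572, 0.009, -0.14]
force: [-11.8, 2.2, 16.8]
width: 16.3
t 19.45 phi 1.454 r 48.1  f_resist 11.9 f_rad 0.8 fz 16.8 z 116.4
th 6.378 [(np.float64(2.9), np.float64(-0.4))]
clock: 19.55
eef_pos: [565.3, -5.9, 116.5]
tool_rot: [-1.572, 0.009, -0.14]
force: [-12.7, 3.5, 15.3]
width: 16.3
t 19.55 phi 1.397 r 48.1  f_resist 13.2 f_rad 1.3 fz 15.3 z 116.5
th 6.438 [(np.float64(2.8), np.float64(-0.5)), (np.float64(5.6), np.float64(-1.2)), (np.float64(8.4), np.float64(-2.1))]
```

```bash

python3 -m jog '[{"x":2.8,"y":0,"z":-0.5,"ax":0,"ay":0,"az":0,"grip":10}]'
python3 w.py 0.06 1 557 -53.3 0.06
python3 -m jog '[{"x":2.8,"y":0,"z":-0.7,"ax":0,"ay":0,"az":0,"grip":10}]'
python3 w.py 0.06 3 557 -53.3 0.06
```

```text
clock: 19.65
eef_pos: [568.0, -6.5, 116.5]
tool_rot: [-1.572, 0.009, -0.14]
force: [-12.1, 3.7, 15.4]
width: 16.5
t 19.65 phi 1.340 r 48.1  f_resist 12.6 f_rad 0.8 fz 15.4 z 116.5
th 6.498 [(np.float64(2.8), np.float64(-0.7))]
clock: 19.75
eef_pos: [570.6, -7.1, 116.5]
tool_rot: [-1.571, 0.009, -0.14]
force: [-13.5, 4.7, 15.6]
width: 16.5
t 19.75 phi 1.283 r 48.1  f_resist 14.3 f_rad 0.7 fz 15.6 z 116.5
th 6.558 [(np.float64(2.7), np.float64(-0.9)), (np.float64(5.4), np.float64(-1.9)), (np.float64(8.1), np.float64(-3.1))]
```

```bash
python3 - <<'E'
import numpy as np
from scipy.optimize import curve_fit
L=np.loadtxt("log.txt")[1:];d=L[:,1:3]-[557,-53.3];ph=np.unwrap(np.arctan2(d[:,1],d[:,0]));w=ph[0]-ph
u=d/np.linalg.norm(d,axis=1)[:,None];f=-(L[:,3]*u[:,1]-L[:,4]*u[:,0])
print(np.c_[w,f].round(2).tolist())
g=lambda w,b,w0,k:b+k*np.clip(w-w0,0,None)
p,c=curve_fit(g,w,f,[8.4,4.8,5]);print(p,np.sqrt(np.diag(c)))
g2=lambda w,b,w0:b+5*np.clip(w-w0,0,None)
q,c=curve_fit(g2,w,f,[8.4,4.8]);print(q,np.sqrt(np.diag(c)),"excess now",5*(w[-1]-q[1]),p[2]*(w[-1]-p[1]))
E
```

```text
[[0.0, 8.36], [0.29, 7.78], [0.68, 8.51], [1.07, 8.46], [1.47, 8.24], [1.88, 8.27], [2.3, 8.3], [2.71, 7.87], [3.11, 8.88], [3.51, 8.63], [3.91, 8.63], [4.31, 8.56], [4.7, 8.8], [5.09, 9.39], [5.48, 10.86], [5.65, 10.91], [5.83, 11.32], [5.88, 11.64], [5.94, 11.94], [6.0, 13.15], [6.06, 12.6], [6.11, 14.25]]
[8.40811504 4.92615436 3.94445458] [0.13006863 0.12132641 0.50619221]
[8.47790776 5.14713678] [0.1305427  0.04329612] excess now 4.829374827686412 4.681505045960695
```

```bash

python3 -m jog '[{"x":0,"y":0,"z":0,"ax":0,"ay":0,"az":0,"grip":10},{"x":0,"y":0,"z":0,"ax":0,"ay":0,"az":0,"grip":10},{"x":0,"y":0,"z":0,"ax":0,"ay":0,"az":0,"grip":10}]'
python3 w.py 0.06 1 557 -53.3
```

```text
clock: 20.05
eef_pos: [571.3, -7.3, 116.5]
tool_rot: [-1.571, 0.008, -0.14]
force: [-11.1, 3.4, 13.5]
width: 16.5
t 20.05 phi 1.270 r 48.1  f_resist 11.6 f_rad -0.1 fz 13.5 z 116.5
th 6.558 [(np.float64(2.7), np.float64(-0.9))]
```

```bash

python3 -m jog '[{"x":-1,"y":0,"z":0.3,"ax":0,"ay":0,"az":0,"grip":10},{"x":-2,"y":0,"z":0.6,"ax":0,"ay":0,"az":0,"grip":10},{"x":-2,"y":0,"z":0.6,"ax":0,"ay":0,"az":0,"grip":10}]'
python3 w.py 0.06 1 557 -53.3
```

```text
clock: 20.35
eef_pos: [571.1, -7.2, 116.5]
tool_rot: [-1.571, 0.004, -0.14]
force: [-7.5, 2.0, 10.8]
width: 16.4
t 20.35 phi 1.273 r 48.2  f_resist 7.7 f_rad -0.3 fz 10.8 z 116.5
th 6.558 [(np.float64(2.7), np.float64(-0.9))]
```

```bash

python3 -m jog '[{"x":-1,"y":0,"z":0.3,"ax":0,"ay":0,"az":0,"grip":10},{"x":-2.5,"y":0,"z":0.6,"ax":0,"ay":0,"az":0,"grip":10},{"x":-2.5,"y":0,"z":0.6,"ax":0,"ay":0,"az":0,"grip":10}]'
python3 w.py 0.06 1 557 -53.3
```

```text
clock: 20.65
eef_pos: [571.0, -7.2, 116.6]
tool_rot: [-1.571, -0.0, -0.141]
force: [-2.4, 0.7, 6.7]
width: 16.7
t 20.65 phi 1.276 r 48.2  f_resist 2.5 f_rad -0.1 fz 6.7 z 116.6
th 6.558 [(np.float64(2.7), np.float64(-0.9))]
```

Nearly neutral and the wheel hasn't moved. Release and retreat.

```bash

python3 -m jog '[{"x":-0.5,"y":0,"z":0,"ax":0,"ay":0,"az":0,"grip":50},{"x":-0.5,"y":0,"z":0,"ax":0,"ay":0,"az":0,"grip":50},{"x":-0.5,"y":0,"z":0,"ax":0,"ay":0,"az":0,"grip":50},{"x":-0.5,"y":0,"z":0,"ax":0,"ay":0,"az":0,"grip":50}]'
python3 -m jog '[{"x":0,"y":-15,"z":0,"ax":0,"ay":0,"az":0,"grip":50},{"x":0,"y":-40,"z":0,"ax":0,"ay":0,"az":0,"grip":50},{"x":0,"y":-75,"z":0,"ax":0,"ay":0,"az":0,"grip":50},{"x":0,"y":-110,"z":0,"ax":0,"ay":0,"az":0,"grip":50},{"x":0,"y":-145,"z":0,"ax":0,"ay":0,"az":0,"grip":50}]'
python3 -m jog '[{"x":0,"y":0,"z":-35,"ax":0,"ay":0,"az":0,"grip":50},{"x":0,"y":0,"z":-75,"ax":0,"ay":0,"az":0,"grip":50},{"x":0,"y":0,"z":-115,"ax":0,"ay":0,"az":0,"grip":50},{"x":0,"y":0,"z":-155,"ax":0,"ay":0,"az":0,"grip":50},{"x":0,"y":0,"z":-180,"ax":0,"ay":0,"az":0,"grip":50}]'
python3 - <<'E'
from h import *
t=get_image("top");s=get_image("side")
crop(t,(210,110,330,200),6,"pics/t12.png")
cv2.imwrite("pics/s12.png",s["color"][:,:,::-1])
E
```

```text
clock: 21.05
eef_pos: [570.7, -7.2, 115.7]
tool_rot: [-1.571, 0.0, -0.141]
force: [-0.5, -0.0, -0.5]
width: 50.2
clock: 21.55
eef_pos: [570.4, -7.2, 262.1]
tool_rot: [-1.571, 0.0, -0.141]
force: [1.3, -0.0, -0.9]
width: 49.7
clock: 22.05
eef_pos: [544.2, -189.4, 260.7]
tool_rot: [-1.573, 0.0, -0.145]
force: [-0.4, 0.4, 0.1]
width: 49.9
```

View pics/t12.png

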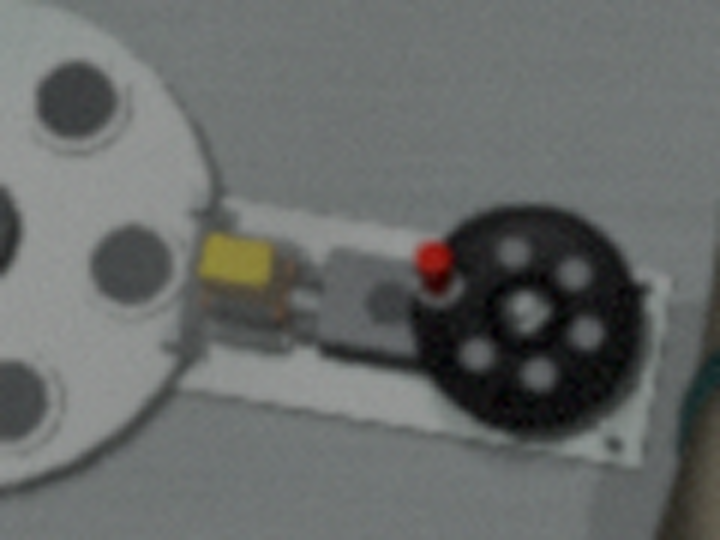

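View pics/s12.png

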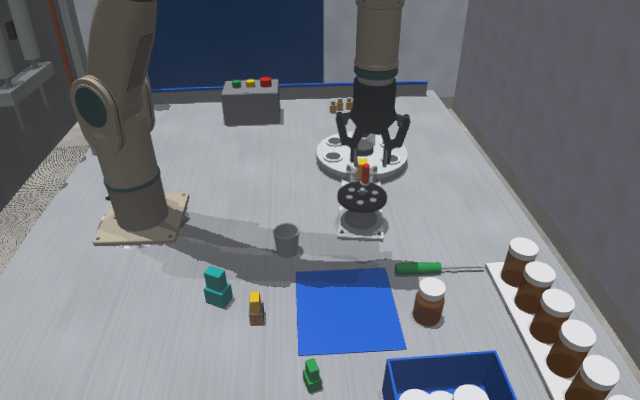

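```bash

python3 -m jog '[{"x":0,"y":0,"z":0,"ax":0,"ay":0,"az":0,"grip":50},{"x":0,"y":0,"z":0,"ax":0,"ay":0,"az":0,"grip":50},{"x":0,"y":0,"z":0,"ax":0,"ay":0,"az":0,"grip":50}]'
python3 -c "
from cell import *
print(read_state()['qd'].round(3));print(finish_job())"
```

```text
clock: 22.45
eef_pos: [545.7, -183.6, 260.9]
tool_rot: [-1.57, -0.0, -0.138]
force: [-0.0, -0.1, -0.0]
width: 49.8
[-0.001 -0.     0.005 -0.002  0.002  0.001  0.   ]
the job is handed in; nothing more can be done
None
```

I stood the shoe upright in the pocket, let go, wound the wheel, released the handle and handed the job in at 22.5 s.

- **Shoe:** it touched the pocket floor at the predicted height, with side forces under 5 N. The last pictures show it standing upright against the turntable.
- **Wheel:** it ran free at about 8.4 N. Resistance began to rise after about 5 rad, and I stopped after about 6.1 rad. A fit over all the force readings gives about 4.8 N more than running free. The readings scatter: the last three were 13.2, 12.6 and 14.3 N, about 4.2 to 5.9 N more than free. The fitted slope was 3.9 N/rad against the stated 5 N/rad, and both give 4.7 to 4.8 N.
- **Release:** I eased the push to about 2.5 N before opening the fingers. The handle moved back less than 0.01 rad while I eased it, and I saw no movement in the last pictures.
- **Bystanders:** the jar, steel cup and screwdriver look unmoved, and the robot touches nothing.
- **Disagreement:** the two cameras disagreed by 2 to 3 mm. I trusted the side view, and the gripper's closed position on the shoe confirmed it.

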